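# Stack glued roundels and press them under a twist-lock weight

### The arm

A 6-joint arm with a two-finger parallel gripper is mounted at the origin on the work surface. World frame = base frame: x ahead of the robot, y to its left, z up, the work surface at z = 0. Lengths are in m, angles in rad, forces in N, time in s.
With the tool pointing down it reaches from about 0.275 to 0.775 m from the base axis. Payload 14.6 kg.
Tool frame: the origin (TCP) lies on the centre line of the jaws, within the pads' length; the fingertips stand 8 mm ahead of it and the grasp point (between the pads) lies 11 mm behind it; z points along the fingers, y is the line along which they close (so a half turn about z gives the same grasp; the last joint's range is limited). The gripper opens to 85 mm and grips with 20 to 120 N. Pads are 22 mm wide; open, the fingers measure 114 mm over their backs; the gripper's body (76 mm by 85 mm) begins 54 mm behind the grasp point. The pads swing forward as they close: fully open they stand 13 mm farther back than shut.
Start: joints at [1.114, 0.263, -0.048, 1.259, 0, 1.415], TCP at [0.156, 0.501, 0.239] pointing down, gripper open.
Joint ranges: [-2.65, 2.65], [-0.89, 1.7], [-1.18, 1.37], [-2.13, 2.11], [-1.35, 1.29], [-3.14, 3.14]. Speed limits (rad/s): [1.89, 1.89, 2.57, 2.79, 3.14, 3.14].

### API

Orientations are given as a rotation vector (axis times angle).
In Python, from plant import robot gives the robot as it stands.
- The arm moves only by the tool drive_tool, never from a script. Its argument "steps" is one flat list of numbers, 7 for each row, row after row: the shift along the world's x, y, z normalised to -1 to 1, where 1 is 0.12 m, then the turn, a rotation vector about the world's x, y, z normalised to -1 to 1, where 1 is 180 degrees, then the opening, from -1 (shut) to 1 (fully open). In form: [x, y, z, wx, wy, wz, claw, x, y, z, wx, wy, wz, claw, ...]. A call has 1 to 10 rows; each row is the pose to reach, as a shift and turn from the pose commanded when the call began, turning the shorter way round; what a row does not reach only later rows make up. A row lasts 1/10 s, in which the tool goes at most 50 mm and 8.59 degrees, less where a joint would pass 70% of its speed; a pose out of reach is approached as far as the arm can. A call with a number of a shift or a turn outside -1 to 1 is refused whole. A call with a gripper value outside its range is refused whole. The fingers move at their own pace and stop on an object; "grip_force" is the grip in N (left out, the last holds). Time passes only in rows, so rows that repeat a pose let the fingers close. It gives the time, the measured TCP pose, the force, the opening and the grip force at its end, in the units of the state.
- robot.get_obs(): the state, without advancing time (a new reading comes with each control period).
- robot.capture(name): name is "scene" or "top" or "wrist"; returns the picture (420x560x3 uint8, red, green, blue); there is no depth.
- robot.calibration(name): a dict with "mtx" (3x3 intrinsics, pixels), "cam_to_world" (4x4, takes a point from camera to world coordinates); the wrist camera has in their place "tool_from_camera" (4x4, takes a point from camera to tool coordinates, whose origin is the TCP and whose axes are the flange's). Camera axes: x right, y up, looking along -z (the intrinsics and any distortion apply to the point x, -y, -z); pixel columns grow to the right and rows downward; lengths in m; the calibration is good to about 2 mm. The wrist camera is an equidistant fisheye: a pixel r from the principal point sees the ray r / f radians off the axis. A picture is of the moment at which its call begins: read the wrist's pose just before it. calibration takes no time and is no camera call.
- robot.sign_off(): hands the job in; it is judged then, once.
Trained networks look in the newest picture that a camera, given by its name, has taken for a name from the list of things; names that differ only in an ending like _2 or _b are one class to them, and where a whole thing is asked for, a point or a joint stands for the part that bears it (a point fixed in the world has none). Each returns a list of dicts, best first, with "score" (0 to 1); they miss things now and then, are a little off and sometimes report something else, mostly with a low value. They report only what shows in the picture. A call takes as long as a camera call. They do not tell look-alikes from the thing itself.
- robot.recognise(camera, query): "xyz" ([x, y, z] in m, in world coordinates, good to about 4 mm: the middle of the surface that is visible of it).
- robot.masks_of(camera, query): "pixels" (420x560 bool, what is visible of it).
- robot.tip_of(camera, query): "xyz" ([x, y, z] in m, in world coordinates, good to about 4 mm: a listed point, or the origin of a listed thing).
The state is a dict: "t": time; "joint_positions": joint angles; "dq": joint speeds; "tau": joint torques, N m; "position": TCP position; "ee_rot": TCP orientation; "ft_force": force on the tool from outside, world axes, zero at the start; "torque": the same for the moment, N m; "grip_width": finger opening in m; "grasp_force": force on a finger pad.
Only numpy, scipy, OpenCV 4.12 (cv2) and the standard library are available. Lean on these libraries where they do the work, as an engineer would, in place of code of your own. Each camera call takes 0.05 s, during which the arm holds its last target. There are 200 camera calls.

### The job

Press the freshly covered roundels: stack every roundel on the bench in one neat, centred pile on the round pressing plate, and, in the bench nest, build the pressing weight by dropping each loose weight over the bar of the piece below and turning it a quarter-turn clockwise to its stop so that it locks. Only when the pile and the locked weight are both complete, lift the whole weight out of the nest in one piece and stand it upright and centred on the pile. Leave the paste jar, the steel ruler and the bone folder where they are.

Things in the scene. Friction and masses are not known exactly. Their poses are not given: they have to be found in the camera images.
- foot: Bottom piece of the pressing weight: octagonal aluminium block, 60 mm across flats, body 36 mm high, 0.29 kg, loose in the nest, which stops it turning (0.1 rad of play). Origin: centre of underside, z up. On top a 12 mm neck with a brass cross-bar along its x, 44 x 12 mm, from 7 to 14 mm above the body's top. Locked weights have origins 36 and 82 mm above the foot's.
- weight_a: Loose octagonal aluminium weight, 60 mm across flats (flats face its x, y and diagonals), body 46 mm high, 0.26 kg; may be absent. Origin: centre of underside, z up. On top a brass neck and cross-bar just like the foot's, bar along its own x. Underneath a slot 16 x 50 mm, also along its own x, in a 5 mm bottom, opens into a chamber. It drops over a bar parallel to its x, with 2 mm, 0.09 rad of play.
- weight_b: Same as weight_a; may be absent. Either may go first. Dropped over the bar of the piece below (x axes parallel, either way round), it sits flush on that piece's top face; turned clockwise seen from above, it hooks under the bar and meets a stop just past 90 degrees, bars crossed. It cannot lock the other way. Locked joints have 2 mm slack up and down and sideways.
- nest: Fixed bench nest: wooden board 110 x 110 x 10 mm with four dark steel cheeks, 12 mm high, round the foot (1.2 mm of play each side). Origin: centre of the board's underside, on the table. The foot's underside stands 10 mm above it; lift the foot at least 12 mm straight up to clear the cheeks.
- plate_top (a point): Centre of the top of the pressing plate, the place for the pile: a fixed round plywood plate, diameter 90 mm, whose top is 22 mm above the table, on a wooden board 110 x 110 x 10 mm. z up.
- roundel_1: Round of board covered in green marbled paper, diameter 64 mm, 8 mm thick, 0.03 kg, loose, lying flat on the cutting mat. Origin: centre of its underside, z up. All roundels are alike; three to five are present.
- roundel_2: Round of board covered in green marbled paper, diameter 64 mm, 8 mm thick, 0.03 kg, loose, lying flat on the cutting mat. Origin: centre of its underside, z up. All roundels are alike; three to five are present.
- roundel_3: Round of board covered in green marbled paper, diameter 64 mm, 8 mm thick, 0.03 kg, loose, lying flat on the cutting mat. Origin: centre of its underside, z up. All roundels are alike; three to five are present.
- roundel_4: Round of board covered in green marbled paper, diameter 64 mm, 8 mm thick, 0.03 kg, loose, lying flat on the cutting mat. Origin: centre of its underside, z up. All roundels are alike; three to five are present.
- roundel_5: Round of board covered in green marbled paper, diameter 64 mm, 8 mm thick, 0.03 kg, loose, lying flat on the cutting mat. Origin: centre of its underside, z up. All roundels are alike; three to five are present.
- paste_jar: Bystander: glass paste jar with steel lid, diameter 68 mm, 85 mm high. Origin: centre of its underside. Not to be moved.
- ruler: Bystander: steel ruler 300 x 26 x 4 mm lying flat. Origin: centre of its underside, long axis y. Not to be moved.
- bone_folder: Bystander: cream bone folder 140 x 20 x 5 mm lying flat. Origin: its underside, long axis x. Not to be moved.
Not all that is in view belongs to the job. What is shaped like the foot but blue or brown is not meant.

How it is judged:
By the outcome, as a careful person would: the job done as asked, in the order asked, and still so for the second after the job is handed in, with the robot touching nothing.
Of roundel_1, roundel_2, roundel_3, roundel_4, roundel_5 only 3 to 5 are there at a start; the rules pass over those that are not, and their reading is None.
Of weight_a, weight_b only 1 to 2 are there at a start; the rules pass over those that are not, and their reading is None.
At some moment in a run one of weight_a, weight_b, roundel_1, roundel_2, roundel_3, roundel_4, roundel_5 may be knocked a few centimetres aside while the robot is not near it.
It also fails if it takes over 210 s, if anything falls off the work surface, if the arm or the gripper's body presses on something with over 40 N, if the wrist force passes 120 N, or if a joint passes its speed limit or range.

## Working session

There is one attempt and no reset: what is moved stays moved. The work goes in short steps, Python scripts to look and compute and a tool call to move; the robot and the scene stay as the last step left them, time stands still between calls to the robot, and variables do not carry over. Pictures are saved under pics/ and viewed, at most 14 in all, crops included, and the job is handed in when it is done.

Besides the shell and the picture viewer there is one more tool, called after "Emit:" as name(argument=value, ...) on one line, values as JSON. drive_tool: Moves the arm, as the interface text tells. Its arguments: {"type":"object","properties":{"steps":{"type":"array","items":{"type":"number"}},"grip_force":{"type":"number"}},"required":["steps"]}

```bash
mkdir -p pics; ls; cat > h.py <<'E'
from plant import robot
import numpy as np, cv2
from scipy.spatial.transform import Rotation as R
def save(cam,n):
    im=robot.capture(cam); cv2.imwrite(f'pics/{n}.png',im[:,:,::-1]); return im
def rec(cam,*qs,f='recognise'):
    for q in qs:
        for d in getattr(robot,f)(cam,q):
            print(cam,q,round(d['score'],2),np.round(d['xyz'],4))
def st():
    o=robot.get_obs(); print({k:np.round(o[k],4).tolist() for k in('t','position','ee_rot','ft_force','torque','grip_width','grasp_force','joint_positions')}); return o
E
python3 - <<'E'
from h import *
st()
a=save('scene','s0');b=save('top','t0')
for c in('scene','top'): rec(c,'foot','weight_a','nest','roundel_1','paste_jar','ruler','bone_folder'); rec(c,'plate_top',f='tip_of')
print(robot.calibration('top'),robot.calibration('wrist'))
E
```

```text
pics
{'t': 0.0, 'position': [0.1559, 0.501, 0.2388], 'ee_rot': [-0.4722, -3.1056, 0.0016], 'ft_force': [0.5497, -0.2842, 1.4461], 'torque': [0.0362, -0.0103, 0.0143], 'grip_width': 0.0855, 'grasp_force': 0.0, 'joint_positions': [1.1137, 0.2635, -0.0489, 1.2594, 0.0, 1.4155]}
scene foot 0.87 [ 0.2373 -0.2946  0.0349]
scene foot 0.77 [ 0.3279 -0.342   0.0308]
scene foot 0.74 [ 0.3464 -0.2437  0.0334]
scene foot 0.62 [ 0.4505 -0.1167  0.0428]
scene foot 0.28 [ 0.6379 -0.3561  0.0032]
scene weight_a 0.89 [0.6147 0.234  0.0453]
scene weight_a 0.73 [ 0.4471 -0.1183  0.0468]
scene weight_a 0.72 [ 0.4791 -0.2948  0.0456]
scene weight_a 0.53 [0.6401 0.3564 0.0601]
scene nest 0.69 [ 0.4647 -0.1004  0.0098]
scene roundel_1 0.93 [ 0.6357 -0.2436  0.0077]
scene roundel_1 0.66 [ 0.6318 -0.124   0.004 ]
scene roundel_1 0.63 [ 0.5953 -0.0086  0.008 ]
scene roundel_1 0.61 [0.6153 0.1133 0.0087]
scene roundel_1 0.56 [0.4527 0.3228 0.0089]
scene paste_jar 0.6 [0.6392 0.3574 0.0617]
scene ruler 0.69 [ 0.738  -0.0183  0.0035]
scene plate_top 0.96 [0.4295 0.0978 0.0223]
top foot 0.87 [ 0.3046 -0.3465  0.0
[... 947 characters left out ...]
3],
       [-9.36538942e-04,  2.01293466e-01,  9.79530532e-01,
         1.26859214e+00],
       [ 0.00000000e+00,  0.00000000e+00,  0.00000000e+00,
         1.00000000e+00]])} {'mtx': array([[325.1922621 ,   0.        , 271.48811753],
       [  0.        , 325.1922621 , 207.68966256],
       [  0.        ,   0.        ,   1.        ]]), 'tool_from_camera': array([[ 1.24193131e-03,  9.50765145e-01,  3.09909819e-01,
         7.87345034e-02],
       [ 9.99998838e-01, -1.45471348e-03,  4.55490581e-04,
        -1.84677632e-04],
       [ 8.83894559e-04,  3.09908893e-01, -9.50765847e-01,
        -1.35319490e-01],
       [ 0.00000000e+00,  0.00000000e+00,  0.00000000e+00,
         1.00000000e+00]])}
```

View pics/s0.png

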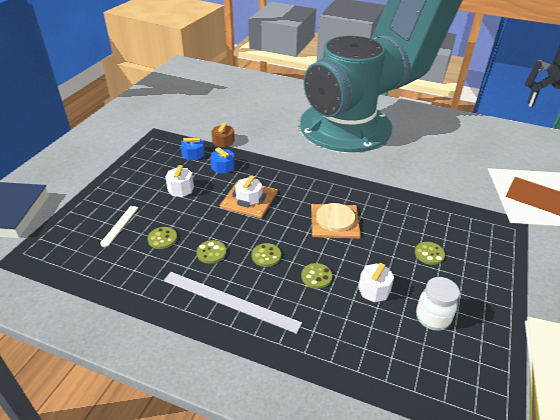

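View pics/t0.png

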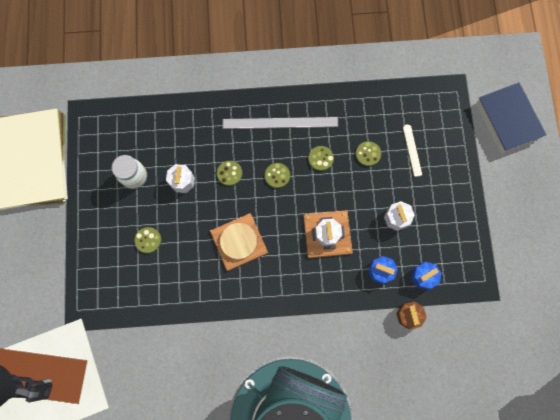

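The pictures show five roundels (top 368,153; 321,158; 277,175; 230,173; 148,240), two aluminium weights (180,178; 400,215), and the foot in the nest (329,232). The plate is at 238,242. The look-alikes to avoid are blue (384,269; 428,275) and brown (412,315). I'll measure these and check the choice in a close crop.

```bash
cat >> h.py <<'E'
def ray2plane(cam,uv,z,obs=None):
    c=robot.calibration(cam); K=c['mtx']; uv=np.atleast_2d(uv).astype(float)
    x=(uv[:,0]-K[0,2])/K[0,0]; y=(uv[:,1]-K[1,2])/K[1,1]
    if cam=='wrist':
        r=np.hypot(x,y)+1e-9; s=np.sin(r)/r
        d=np.c_[x*s,-y*s,-np.cos(r)]
        T=np.eye(4);T[:3,:3]=R.from_rotvec(obs['ee_rot']).as_matrix();T[:3,3]=obs['position']
        M=T@c['tool_from_camera']
    else:
        d=np.c_[x,-y,-np.ones(len(x))]; M=c['cam_to_world']
    d=d@M[:3,:3].T; o=M[:3,3]
    return o+d*((z-o[2])/d[:,2])[:,None]
def circ(P):
    P=P[:,:2]; s=np.linalg.lstsq(np.c_[2*P,np.ones(len(P))],(P**2).sum(1),rcond=None)[0]
    return s[:2],np.sqrt(s[2]+s[0]**2+s[1]**2)
def brass(cam,im,uv,z,obs=None,rad=.034):
    """bar centre and yaw (deg, mod 180) near pixel uv; z is the bar's top height"""
    hsv=cv2.cvtColor(im,cv2.COLOR_RGB2HSV); m=(hsv[...,0]>10)&(hsv[...,0]<30)&(hsv[...,1]>130)&(hsv[...,2]>120)
    ys,xs=np.nonzero(m); c=ray2plane(cam,[uv],z,obs)[0]
    P=ray2plane(cam,np.c_[xs,ys],z,obs); P=P[np.hypot(*(P-c)[:,:2].T)<rad][:,:2].astype(np.float32)
    (cx,cy),(w,h),a=cv2.minAreaRect(P); 
    if w<h: a+=90
    e,v=np.linalg.eigh(np.cov(P.T)); 
    return len(P),np.round([cx,cy,w,h],4),P.mean(0).round(4),round(np.degrees(np.arctan2(v[1,1],v[0,1]))%180,1),round(a%180,1)
def roundels(cam,im,obs=None,z=.008):
    out=[]
    for d in robot.masks_of(cam,'roundel_1'):
        cn=max(cv2.findContours(d['pixels'].astype(np.uint8),cv2.RETR_EXTERNAL,cv2.CHAIN_APPROX_NONE)[0],key=len)[:,0]
        c,r=circ(ray2plane(cam,cn,z,obs)); out.append((round(d['score'],2),c.round(4),round(r,4),cn.mean(0).round(0)))
    return out
E
python3 - <<'E'
from h import *
a=robot.capture('top')
for r in roundels('top',a): print(r)
for uv,z in(((180,178),.059),((400,215),.059),((329,232),.060)): print(brass('top',a,uv,z))
hsv=cv2.cvtColor(a,cv2.COLOR_RGB2HSV); print(hsv[231:238,326:334].tolist()[3], hsv[242,238])
cr=cv2.resize(a[130:330,100:480],None,fx=2.1,fy=2.1,interpolation=cv2.INTER_CUBIC); cv2.imwrite('pics/c0.png',cr[:,:,::-1])
E
```

```text
(0.96, array([0.4524, 0.3201]), np.float64(0.0315), array([148., 240.]))
(0.94, array([0.6098, 0.1071]), np.float64(0.0292), array([230., 173.]))
(0.79, array([ 0.6342, -0.1274]), np.float64(0.0305), array([321., 158.]))
(0.6, array([ 0.5954, -0.0127]), np.float64(0.0312), array([278., 175.]))
(48, array([0.5983, 0.2319, 0.0083, 0.0362]), array([0.598 , 0.2322], dtype=float32), np.float64(169.7), 170.5)
(48, array([ 0.4649, -0.3028,  0.0376,  0.0073]), array([ 0.465, -0.303], dtype=float32), np.float64(15.2), 14.9)
(53, array([ 0.4258, -0.1308,  0.0527,  0.0218]), array([ 0.4301, -0.1284], dtype=float32), np.float64(24.8), 31.6)
[[15, 12, 169], [18, 88, 192], [20, 138, 222], [21, 139, 225], [21, 139, 229], [21, 120, 229], [16, 27, 240], [120, 1, 251]] [ 22  77 245]
```

View pics/c0.png

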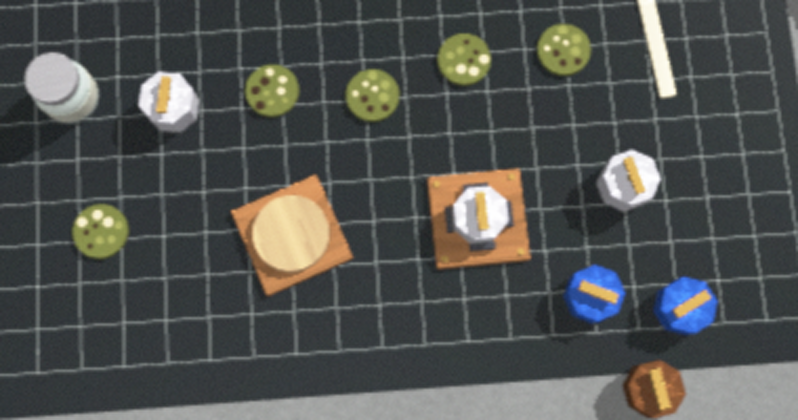

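Two silver weights and the foot in the nest are confirmed, and the blue and brown pieces are excluded. I'll set out for the roundel at (0.452, 0.320).

Emit:
drive_tool(steps=[0.82,-0.5,-0.386,0,0,0.096,1,0.82,-0.5,-0.386,0,0,0.096,1,0.82,-0.5,-0.386,0,0,0.096,1])

```text
t: 1.3
position: [0.2558, 0.44, 0.1921]
ee_rot: [-0.007, 3.142, -0.001]
ft_force: [0.2, -0.8, -0.1]
grip_width: 0.0854
grasp_force: 0.0
```

Emit:
drive_tool(steps=[0.82,-0.5,-0.386,0,0,0,1,0.82,-0.5,-0.386,0,0,0,1,0.82,-0.5,-0.386,0,0,0,1])

```text
t: 1.6
position: [0.355, 0.3792, 0.1453]
ee_rot: [-0.004, -3.141, 0.002]
ft_force: [-1.0, -0.1, 0.0]
grip_width: 0.0856
grasp_force: 0.0
```

Emit:
drive_tool(steps=[0.82,-0.5,-0.386,0,0,0,1,0.82,-0.5,-0.386,0,0,0,1,0.82,-0.5,-0.386,0,0,0,1,0.82,-0.5,-0.386,0,0,0,1])

```text
t: 2.0
position: [0.4531, 0.3195, 0.0989]
ee_rot: [-0.005, -3.14, 0.002]
ft_force: [-0.5, 0.2, 0.2]
grip_width: 0.0853
grasp_force: 0.0
```

```bash
python3 - <<'E'
from h import *
o=st(); a=save('wrist','w0')
for r in roundels('wrist',a,o): print(r)
rec('wrist','roundel_1'); rec('wrist','roundel_1','plate_top',f='tip_of')
E
```

```text
{'t': 2.0, 'position': [0.4531, 0.3195, 0.0989], 'ee_rot': [-0.0054, -3.1404, 0.0015], 'ft_force': [-0.4807, 0.2393, 0.2369], 'torque': [-0.0106, -0.0211, -0.0359], 'grip_width': 0.0853, 'grasp_force': 0.0, 'joint_positions': [0.4673, 0.3931, -0.2498, 0.9294, -0.0003, 0.4708]}
(0.93, array([0.4503, 0.3232]), np.float64(0.0321), array([277., 209.]))
(0.67, array([0.5964, 0.0006]), np.float64(0.0296), array([  9., 323.]))
wrist roundel_1 0.76 [0.5946 0.0042 0.0071]
wrist roundel_1 0.61 [0.4449 0.325  0.0079]
wrist roundel_1 0.95 [ 0.5942 -0.0107  0.0009]
wrist roundel_1 0.85 [4.440e-01 3.231e-01 2.000e-04]
wrist plate_top 0.77 [0.4327 0.0978 0.0222]
```

View pics/w0.png

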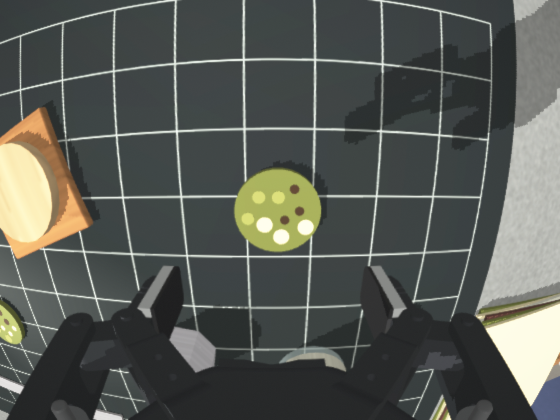

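The wrist picture shows the roundel centred at (277,209). The fitted radius of 32.1 mm matches, so I'll go down.

Emit:
drive_tool(steps=[-0.018,0.027,-0.5,0,0,0,1,-0.018,0.027,-0.7,0,0,0,1,-0.018,0.027,-0.73,0,0,0,1,-0.018,0.027,-0.73,0,0,0,1])

```text
t: 2.65
position: [0.4486, 0.3249, 0.0132]
ee_rot: [0.001, -3.141, 0.0]
ft_force: [0.2, -1.1, 0.9]
grip_width: 0.0853
grasp_force: 0.0
```

Emit:
drive_tool(steps=[0,0,-0.03,0,0,0,1,0,0,-0.06,0,0,0,1])

```text
t: 2.85
position: [0.4501, 0.3251, 0.007]
ee_rot: [0.0, 3.139, 0.002]
ft_force: [0.5, 0.4, -0.2]
grip_width: 0.0857
grasp_force: 0.0
```

```bash
python3 - <<'E'
from h import *
o=st(); a=save('wrist','w1')
for r in roundels('wrist',a,o): print(r)
E
```

```text
{'t': 2.85, 'position': [0.4501, 0.3251, 0.007], 'ee_rot': [0.0001, 3.1391, 0.002], 'ft_force': [0.4907, 0.4012, -0.1614], 'torque': [-0.0579, -0.0299, 0.001], 'grip_width': 0.0857, 'grasp_force': 0.0, 'joint_positions': [0.4788, 0.4852, -0.3859, 0.6968, 0.0, 0.4789]}
(0.63, array([0.5923, 0.1029]), np.float64(0.0176), array([ 17., 390.]))
```

View pics/w1.png

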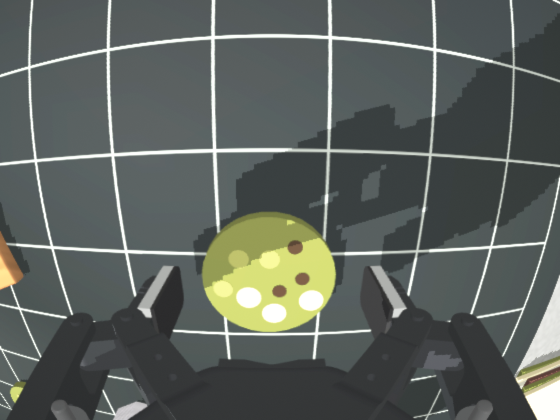

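The roundel sits between the open fingers (centre about 270,272), and the tips are still above the mat. I'll lower a little more and close.

Emit:
drive_tool(steps=[0,0,-0.04,0,0,0,1,0,0,-0.04,0,0,0,0.4,0,0,-0.04,0,0,0,0.2,0,0,-0.04,0,0,0,0,0,0,-0.04,0,0,0,-0.2,0,0,-0.04,0,0,0,-0.2], grip_force=35)

```text
t: 3.55
position: [0.4504, 0.3252, 0.0024]
ee_rot: [0.001, 3.138, 0.002]
ft_force: [-1.8, 0.8, 23.0]
grip_width: 0.0623
grasp_force: 46.8
```

Emit:
drive_tool(steps=[0,0,0.2,0,0,0,-0.2,0,0,0.6,0,0,0,-0.2,0,0,0.8,0,0,0,-0.2,0,0,0.8,0,0,0,-0.2])

```text
t: 3.95
position: [0.4507, 0.3253, 0.1001]
ee_rot: [0.0, 3.137, 0.004]
ft_force: [0.4, 0.1, -0.3]
grip_width: 0.0619
grasp_force: 39.3
```

```bash
python3 - <<'E'
from h import *
o=st(); a=save('wrist','w2')
z=o['position'][2]
print(roundels('wrist',a,o,z+.006)); rec('wrist','plate_top',f='tip_of')
E
```

```text
{'t': 3.95, 'position': [0.4507, 0.3253, 0.1001], 'ee_rot': [0.0003, 3.1368, 0.0039], 'ft_force': [0.3622, 0.0501, -0.3308], 'torque': [0.0057, 0.005, -0.0572], 'grip_width': 0.0619, 'grasp_force': 39.3066, 'joint_positions': [0.4787, 0.39, -0.2514, 0.9239, -0.0, 0.4789]}
[(0.96, array([0.4508, 0.3251]), np.float64(0.0326), array([272., 276.])), (0.8, array([0.4995, 0.2005]), np.float64(0.0134), array([ 66., 334.])), (0.69, array([0.499 , 0.1416]), np.float64(0.0159), array([  8., 323.])), (0.68, array([0.574 , 0.1036]), np.float64(0.0142), array([ 12., 384.]))]
wrist plate_top 0.62 [0.4326 0.0968 0.0231]
wrist plate_top 0.38 [ 0.6176  0.354  -0.0012]
```

View pics/w2.png

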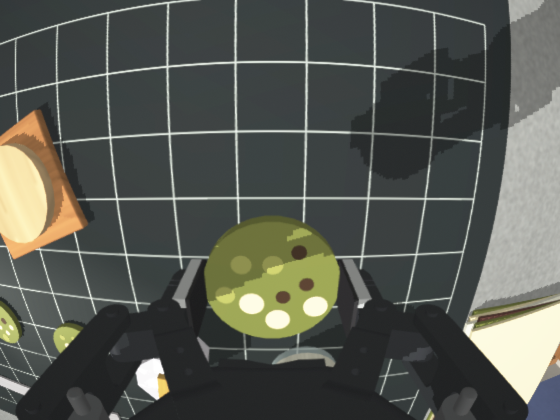

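The roundel is gripped and centred in the jaws (272,276). Next I'll carry it to a viewpoint just short of the plate.

Emit:
drive_tool(steps=[-0.21,-0.95,0.08,0,0,0,-0.2,-0.21,-0.95,0.08,0,0,0,-0.2,-0.21,-0.95,0.08,0,0,0,-0.2])

```text
t: 4.4
position: [0.4217, 0.2075, 0.1052]
ee_rot: [-0.003, -3.138, 0.002]
ft_force: [0.3, 0.5, -0.9]
grip_width: 0.0619
grasp_force: 39.4
```

Emit:
drive_tool(steps=[-0.21,-0.95,0.08,0,0,0,-0.2,-0.21,-0.95,0.08,0,0,0,-0.2,-0.21,-0.95,0.08,0,0,0,-0.2,-0.21,-0.95,0.08,0,0,0,-0.2])

```text
t: 4.8
position: [0.3976, 0.0947, 0.1151]
ee_rot: [-0.005, -3.14, 0.001]
ft_force: [0.0, 0.2, -0.5]
grip_width: 0.0624
grasp_force: 39.4
```

```bash
cat >> h.py <<'E'
def plate(im,o,z=.022,c0=(.432,.098)):
    lab=cv2.cvtColor(im,cv2.COLOR_RGB2HSV)
    m=((lab[...,0]>12)&(lab[...,0]<32)&(lab[...,1]>35)&(lab[...,1]<125)&(lab[...,2]>150)).astype(np.uint8)
    cs=cv2.findContours(cv2.morphologyEx(m,cv2.MORPH_OPEN,np.ones((3,3))),cv2.RETR_EXTERNAL,cv2.CHAIN_APPROX_NONE)[0]
    cn=max(cs,key=cv2.contourArea)[:,0]; P=ray2plane('wrist',cn,z,o)
    for _ in range(15):
        c,r=circ(P); e=abs(np.hypot(*(P[:,:2]-c).T)-r); P=P[e<=max(np.quantile(e,.93),.0008)]
    return c,r,len(P),len(cn),cn.min(0),cn.max(0)
E
python3 - <<'E'
from h import *
o=st(); a=save('wrist','w3'); print(plate(a,o)); rec('wrist','plate_top',f='tip_of')
E
```

```text
{'t': 4.8, 'position': [0.3976, 0.0947, 0.1151], 'ee_rot': [-0.0053, -3.1397, 0.0005], 'ft_force': [0.0318, 0.1708, -0.4934], 'torque': [0.0489, -0.0257, -0.0203], 'grip_width': 0.0624, 'grasp_force': 39.3885, 'joint_positions': [0.0339, 0.1517, -0.5582, 0.8628, -0.0003, 0.0373]}
(array([0.42535466, 0.08863599]), np.float64(0.04608345899343981), 159, 479, array([188, 169], dtype=int32), array([322, 252], dtype=int32))
```

View pics/w3.png

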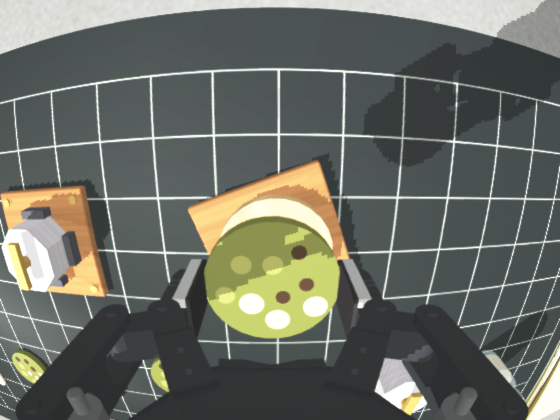

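The plate (280,215) is partly hidden by the held roundel. Image-up points toward the base, so I'll move outward and look again.

Emit:
drive_tool(steps=[0.6,0,0.3,0,0,0,-0.2,0.6,0,0.3,0,0,0,-0.2,0.6,0,0.3,0,0,0,-0.2])

```text
t: 5.2
position: [0.4746, 0.0976, 0.1524]
ee_rot: [-0.001, 3.139, 0.0]
ft_force: [0.2, 0.6, -0.0]
grip_width: 0.0624
grasp_force: 39.4
```

```bash
python3 - <<'E'
from h import *
o=st(); a=save('wrist','w4'); print(plate(a,o)); rec('wrist','plate_top',f='tip_of')
o=st();a=save('wrist','w4'); print(plate(a,o)); rec('wrist','plate_top',f='tip_of')
E
```

```text
{'t': 5.2, 'position': [0.4746, 0.0976, 0.1524], 'ee_rot': [-0.0013, 3.1389, 0.0003], 'ft_force': [0.1635, 0.6255, -0.0423], 'torque': [-0.0143, -0.0223, 0.0148], 'grip_width': 0.0624, 'grasp_force': 39.39, 'joint_positions': [0.0343, 0.2383, -0.3277, 1.0022, 0.0001, 0.0335]}
(array([0.43016321, 0.09683994]), np.float64(0.04482819826891985), 306, 306, array([217,  92], dtype=int32), array([326, 199], dtype=int32))
{'t': 5.3, 'position': [0.4708, 0.0975, 0.1511], 'ee_rot': [0.0016, -3.1402, -0.0001], 'ft_force': [-0.146, 0.007, -0.1943], 'torque': [0.0399, 0.0322, 0.0102], 'grip_width': 0.0619, 'grasp_force': 39.3895, 'joint_positions': [0.0343, 0.2359, -0.335, 1.0012, 0.0001, 0.0334]}
(array([0.43022489, 0.09682492]), np.float64(0.044818557103218415), 306, 306, array([217,  98], dtype=int32), array([326, 205], dtype=int32))
wrist plate_top 0.83 [0.4345 0.0975 0.0254]
wrist plate_top 0.17 [ 0.4363 -0.1219 -0.0036]
```

Emit:
drive_tool(steps=[-0.338,-0.006,-0.3,0,0,0,-0.2,-0.338,-0.006,-0.7,0,0,0,-0.2,-0.338,-0.006,-1.0,0,0,0,-0.2,-0.338,-0.006,-1.0,0,0,0,-0.2])

```text
t: 5.8
position: [0.4263, 0.096, 0.0288]
ee_rot: [0.0, -3.135, 0.0]
ft_force: [0.5, -0.2, 1.3]
grip_width: 0.0623
grasp_force: 39.4
```

Emit:
drive_tool(steps=[0,0,-0.025,0,0,0,-0.2,0,0,-0.05,0,0,0,-0.2,0,0,-0.05,0,0,0,-0.2])

```text
t: 6.1
position: [0.431, 0.0959, 0.0269]
ee_rot: [0.0, 3.14, 0.0]
ft_force: [0.3, 0.0, -0.1]
grip_width: 0.0622
grasp_force: 39.4
```

Emit:
drive_tool(steps=[0,0,0,0,0,0,0.3,0,0,0,0,0,0,1,0,0,0,0,0,0,1,0,0,0.4,0,0,0,1,0.3,-0.05,0.8,0,0,0,1,0.3,-0.05,0.8,0,0,0,1])

```text
t: 6.7
position: [0.4702, 0.0895, 0.1261]
ee_rot: [0.001, 3.134, 0.0]
ft_force: [1.8, 0.2, -1.2]
grip_width: 0.0854
grasp_force: 0.0
```

```bash
python3 - <<'E'
from h import *
o=st(); a=save('wrist','w5'); print(plate(a,o))
for r in roundels('wrist',a,o,.03): print(r)
t=robot.capture('top')
for r in roundels('top',t): print(r)
E
```

```text
{'t': 6.7, 'position': [0.4702, 0.0895, 0.1261], 'ee_rot': [0.0007, 3.1341, 0.0], 'ft_force': [1.7565, 0.2327, -1.2201], 'torque': [0.0142, -0.0518, -0.0002], 'grip_width': 0.0854, 'grasp_force': 0.0, 'joint_positions': [0.0178, 0.2469, -0.3946, 0.9218, -0.0001, 0.0182]}
(array([0.43030223, 0.09684283]), np.float64(0.045005204803832556), 331, 337, array([222,  96], dtype=int32), array([342, 215], dtype=int32))
(0.94, array([0.5788, 0.0084]), np.float64(0.0229), array([187., 322.]))
(0.83, array([ 0.6129, -0.2155]), np.float64(0.0321), array([ 18., 321.]))
(0.68, array([0.5883, 0.1096]), np.float64(0.0304), array([294., 332.]))
(0.57, array([0.4318, 0.0952]), np.float64(0.0317), array([280., 160.]))
(0.52, array([ 0.5845, -0.0882]), np.float64(0.003), array([ 95., 318.]))
(0.8, array([ 0.6349, -0.1277]), np.float64(0.0315), array([321., 157.]))
(0.56, array([ 0.5961, -0.0137]), np.float64(0.0316), array([278., 175.]))
(0.56, array([ 0.6378, -0.2499]), np.float64(0.0312), array([368., 153.]))
```

Roundel 1 is within 2 mm of the plate centre. On to roundel 2 at (0.610, 0.107).

Emit:
drive_tool(steps=[0.6,0.067,-0.09,0,0,0,1,0.6,0.067,-0.09,0,0,0,1])

```text
t: 7.1
position: [0.5389, 0.0981, 0.1092]
ee_rot: [-0.0, -3.14, 0.0]
ft_force: [0.2, 0.4, 0.2]
grip_width: 0.0854
grasp_force: 0.0
```

Emit:
drive_tool(steps=[0.6,0.067,-0.09,0,0,0,1,0.6,0.067,-0.09,0,0,0,1,0.6,0.067,-0.09,0,0,0,1,0.6,0.067,-0.09,0,0,0,1])

```text
t: 7.5
position: [0.6086, 0.106, 0.0984]
ee_rot: [0.0, -3.138, 0.0]
ft_force: [-1.3, 0.3, 0.3]
grip_width: 0.0854
grasp_force: 0.0
```

```bash
python3 - <<'E'
from h import *
robot.capture('wrist'); o=st(); a=save('wrist','w6')
for r in roundels('wrist',a,o): print(r)
E
```

```text
{'t': 7.55, 'position': [0.6084, 0.1059, 0.0991], 'ee_rot': [-0.0001, -3.1387, 0.0003], 'ft_force': [-0.8694, 0.2483, 0.7415], 'torque': [-0.0115, -0.0012, 0.0222], 'grip_width': 0.0853, 'grasp_force': 0.0, 'joint_positions': [0.0405, 0.4917, -0.0768, 1.0052, -0.0, 0.0405]}
(0.9, array([0.4476, 0.0943]), np.float64(0.0135), array([256.,   3.]))
(0.79, array([0.6088, 0.1114]), np.float64(0.0321), array([279., 213.]))
(0.7, array([ 0.4346, -0.1238]), np.float64(0.0233), array([11., 25.]))
(0.6, array([ 0.5941, -0.0093]), np.float64(0.0324), array([126., 195.]))
(0.56, array([ 0.6313, -0.1229]), np.float64(0.0334), array([ 31., 235.]))
```

Emit:
drive_tool(steps=[0,0.045,-0.4,0,0,0,1,0,0.045,-0.7,0,0,0,1,0,0.045,-0.79,0,0,0,1,0,0.045,-0.79,0,0,0,1,0,0.045,-0.79,0,0,0,1,0,0.045,-0.79,0,0,0,0.2,0,0.045,-0.79,0,0,0,-0.2,0,0.045,-0.79,0,0,0,-0.2,0,0.045,-0.79,0,0,0,-0.2])

```text
t: 8.55
position: [0.6111, 0.1113, 0.0074]
ee_rot: [0.0, 3.139, 0.0]
ft_force: [-2.4, -1.4, 13.7]
grip_width: 0.0615
grasp_force: 34.9
```

Emit:
drive_tool(steps=[0,0,0.4,0,0,0,-0.2,-0.5,-0.06,0.8,0,0,0,-0.2,-0.75,-0.06,0.8,0,0,0,-0.2,-0.75,-0.06,0.8,0,0,0,-0.2])

```text
t: 8.95
position: [0.5164, 0.1041, 0.1043]
ee_rot: [-0.0, 3.141, 0.0]
ft_force: [-0.1, 0.6, -1.7]
grip_width: 0.0614
grasp_force: 38.0
```

Emit:
drive_tool(steps=[-0.742,-0.057,0,0,0,0,-0.2,-0.742,-0.057,0,0,0,0,-0.2,-0.742,-0.057,0,0,0,0,-0.2,-0.742,-0.057,-0.35,0,0,0,-0.2,-0.742,-0.057,-0.5,0,0,0,-0.2,-0.742,-0.057,-0.55,0,0,0,-0.2,-0.742,-0.057,-0.55,0,0,0,-0.2])

```text
t: 9.65
position: [0.4316, 0.0972, 0.0356]
ee_rot: [-0.0, -3.142, 0.0]
ft_force: [1.0, 0.0, 0.3]
grip_width: 0.0614
grasp_force: 53.4
```

```bash
python3 - <<'E'
from h import *
o=st(); a=robot.capture('wrist')
for r in roundels('wrist',a,o,.038): print(r)
E
```

```text
{'t': 9.65, 'position': [0.4316, 0.0972, 0.0356], 'ee_rot': [-0.0004, -3.1416, 0.0], 'ft_force': [1.0311, 0.0331, 0.304], 'torque': [0.0176, -0.0031, 0.0489], 'grip_width': 0.0614, 'grasp_force': 53.4038, 'joint_positions': [0.037, 0.2974, -0.6217, 0.6517, -0.0, 0.0373]}
(0.81, array([0.5392, 0.0045]), np.float64(0.0201), array([137., 400.]))
(0.67, array([ 0.5863, -0.1682]), np.float64(0.0176), array([  3., 396.]))
(0.53, array([0.4021, 0.093 ]), np.float64(0.0073), array([261., 207.]))
```

Emit:
drive_tool(steps=[0,0,0,0,0,0,0.3,0,0,0,0,0,0,1,0,0,0,0,0,0,1,0,0,0.4,0,0,0,1,0.3,-0.2,0.546,0,0,0,1,0.7,-0.45,0.546,0,0,0,1,0.7,-0.45,0.546,0,0,0,1])

```text
t: 10.45
position: [0.5197, 0.0408, 0.1019]
ee_rot: [0.003, 3.137, -0.001]
ft_force: [0.4, 0.4, -0.4]
grip_width: 0.0853
grasp_force: 0.0
```

```bash
python3 - <<'E'
from h import *
o=st(); a=save('wrist','w7')
for r in roundels('wrist',a,o,.038): print(r)
print(plate(a,o))
E
```

```text
{'t': 10.45, 'position': [0.5197, 0.0408, 0.1019], 'ee_rot': [0.0034, 3.1372, -0.0013], 'ft_force': [0.4016, 0.3699, -0.43], 'torque': [-0.0055, -0.0246, 0.0162], 'grip_width': 0.0853, 'grasp_force': 0.0, 'joint_positions': [-0.0778, 0.3362, -0.3339, 0.8963, -0.0005, -0.0756]}
(0.98, array([0.4296, 0.0965]), np.float64(0.032), array([361.,  90.]))
(0.89, array([ 0.5731, -0.0022]), np.float64(0.0277), array([214., 292.]))
(0.74, array([ 0.5918, -0.1044]), np.float64(0.0192), array([ 99., 305.]))
(0.65, array([0.4314, 0.0895]), np.float64(0.0549), array([346.,  93.]))
(0.64, array([0.4319, 0.0926]), np.float64(0.0297), array([325., 116.]))
(array([0.43019619, 0.09662428]), np.float64(0.044883947836034985), 363, 368, array([289,  26], dtype=int32), array([418, 157], dtype=int32))
```

Emit:
drive_tool(steps=[0.683,-0.458,0,0,0,0,1,0.683,-0.458,0,0,0,0,1,0.683,-0.458,0,0,0,0,1,0.683,-0.458,0,0,0,0,1])

```text
t: 10.95
position: [0.5961, -0.0113, 0.1004]
ee_rot: [-0.001, -3.14, -0.001]
ft_force: [-0.5, -0.2, -0.4]
grip_width: 0.0853
grasp_force: 0.0
```

```bash
python3 - <<'E'
from h import *
robot.capture('wrist'); o=st(); a=save('wrist','w8')
for r in roundels('wrist',a,o): print(r)
E
```

```text
{'t': 11.0, 'position': [0.5956, -0.0108, 0.1006], 'ee_rot': [0.0003, -3.1397, -0.0008], 'ft_force': [-0.3294, 0.055, -0.0315], 'torque': [0.0349, -0.0172, -0.011], 'grip_width': 0.0853, 'grasp_force': 0.0, 'joint_positions': [-0.155, 0.4556, -0.1367, 0.9804, 0.0002, -0.1552]}
(0.85, array([ 0.6347, -0.2457]), np.float64(0.0337), array([ 31., 249.]))
(0.74, array([ 0.5939, -0.0101]), np.float64(0.0319), array([273., 210.]))
(0.68, array([0.4286, 0.1026]), np.float64(0.0299), array([415.,  26.]))
(0.62, array([0.4322, 0.1132]), np.float64(0.0267), array([435.,  13.]))
(0.3, array([ 0.4601, -0.1237]), np.float64(0.0457), array([128.,  47.]))
```

View pics/w7.png

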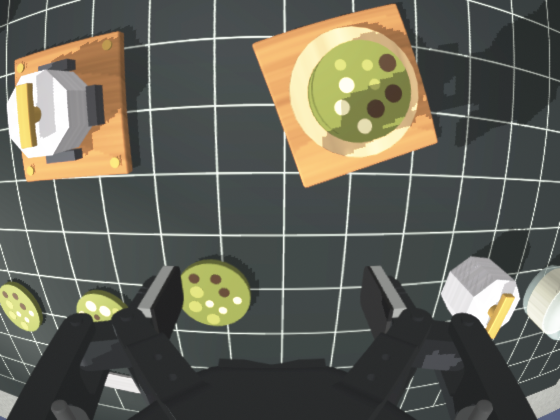

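The picture shows a two-high pile centred at (361,90) within 1 mm. Now roundel 3.

Emit:
drive_tool(steps=[-0.014,0.008,-0.4,0,0,0,1,-0.014,0.008,-0.7,0,0,0,1,-0.014,0.008,-0.78,0,0,0,1,-0.014,0.008,-0.78,0,0,0,1,-0.014,0.008,-0.78,0,0,0,1,-0.014,0.008,-0.78,0,0,0,0.2,-0.014,0.008,-0.78,0,0,0,-0.2,-0.014,0.008,-0.78,0,0,0,-0.2,-0.014,0.008,-0.78,0,0,0,-0.2])

```text
t: 12.0
position: [0.5963, -0.0109, 0.0092]
ee_rot: [0.0, 3.139, -0.001]
ft_force: [-2.6, 1.4, 12.2]
grip_width: 0.0609
grasp_force: 35.0
```

Emit:
drive_tool(steps=[0,0,0.4,0,0,0,-0.2,-0.3,0.2,0.8,0,0,0,-0.2,-0.7,0.45,0.8,0,0,0,-0.2,-0.7,0.45,0.8,0,0,0,-0.2])

```text
t: 12.4
position: [0.5089, 0.0447, 0.1055]
ee_rot: [-0.001, 3.14, 0.0]
ft_force: [0.6, 0.1, -0.6]
grip_width: 0.0342
grasp_force: 0.0
```

Emit:
drive_tool(steps=[-0.666,0.44,0,0,0,0,-0.2,-0.666,0.44,0,0,0,0,-0.2,-0.666,0.44,0,0,0,0,-0.2,-0.666,0.44,-0.3,0,0,0,-0.2,-0.666,0.44,-0.43,0,0,0,-0.2,-0.666,0.44,-0.483,0,0,0,-0.2,-0.666,0.44,-0.483,0,0,0,-0.2,-0.666,0.44,-0.483,0,0,0,-0.2])

```text
t: 13.2
position: [0.4322, 0.0959, 0.046]
ee_rot: [0.001, 3.141, -0.0]
ft_force: [0.3, 0.4, 0.8]
grip_width: 0.034
grasp_force: 0.0
```

```bash
python3 - <<'E'
from h import *
o=st()
E
```

```text
{'t': 13.2, 'position': [0.4322, 0.0959, 0.046], 'ee_rot': [0.0007, 3.1406, -0.0001], 'ft_force': [0.35, 0.4239, 0.7596], 'torque': [0.0153, 0.0061, -0.0206], 'grip_width': 0.034, 'grasp_force': 0.0, 'joint_positions': [0.0339, 0.2832, -0.6058, 0.6809, -0.0001, 0.0343]}
```

That grip was too high and slipped, leaving roundel 3 near its spot. I'll go back, look, and grip lower.

Emit:
drive_tool(steps=[0,0,0.3,0,0,0,0,0.3,-0.2,0.458,0,0,0,1,0.7,-0.45,0.458,0,0,0,1,0.7,-0.45,0.458,0,0,0,1])

```text
t: 13.6
position: [0.5206, 0.0394, 0.1017]
ee_rot: [0.004, 3.136, -0.001]
ft_force: [0.1, -0.1, 0.7]
grip_width: 0.0834
grasp_force: 0.0
```

```bash
python3 - <<'E'
from h import *
o=st(); a=save('wrist','w9')
for r in roundels('wrist',a,o,.038): print(r)
E
```

```text
{'t': 13.6, 'position': [0.5206, 0.0394, 0.1017], 'ee_rot': [0.0037, 3.1365, -0.0015], 'ft_force': [0.1404, -0.0551, 0.69], 'torque': [-0.0064, -0.0668, -0.0527], 'grip_width': 0.0834, 'grasp_force': 0.0, 'joint_positions': [-0.0804, 0.3371, -0.333, 0.8955, -0.0005, -0.078]}
(0.95, array([0.4298, 0.0965]), np.float64(0.0319), array([363.,  89.]))
(0.94, array([ 0.5613, -0.0737]), np.float64(0.026), array([124., 273.]))
(0.94, array([ 0.609 , -0.2081]), np.float64(0.0297), array([ 21., 305.]))
(0.92, array([ 0.5938, -0.1082]), np.float64(0.0176), array([ 97., 306.]))
(0.58, array([0.4325, 0.0917]), np.float64(0.0288), array([326., 114.]))
```

Emit:
drive_tool(steps=[0.666,-0.44,0,0,0,0,1,0.666,-0.44,0,0,0,0,1,0.666,-0.44,0,0,0,0,1,0.666,-0.44,0,0,0,0,1])

```text
t: 14.1
position: [0.5947, -0.0105, 0.1001]
ee_rot: [-0.001, -3.14, -0.001]
ft_force: [0.0, 0.4, -0.1]
grip_width: 0.0853
grasp_force: 0.0
```

```bash
python3 - <<'E'
from h import *
robot.capture('wrist'); o=st(); a=save('wrist','w10')
for r in roundels('wrist',a,o): print(r)
E
```

```text
{'t': 14.15, 'position': [0.5941, -0.01, 0.1002], 'ee_rot': [0.0002, -3.1401, -0.0006], 'ft_force': [-0.2013, 0.9667, -0.6439], 'torque': [0.0191, 0.0566, -0.0099], 'grip_width': 0.0853, 'grasp_force': 0.0, 'joint_positions': [-0.154, 0.4534, -0.1419, 0.9771, 0.0002, -0.1541]}
(0.9, array([ 0.5833, -0.0879]), np.float64(0.0319), array([170., 199.]))
(0.86, array([0.4317, 0.1137]), np.float64(0.0273), array([435.,  14.]))
(0.81, array([ 0.6328, -0.1292]), np.float64(0.0317), array([131., 255.]))
(0.63, array([ 0.6347, -0.2457]), np.float64(0.0335), array([ 31., 251.]))
(0.59, array([0.4337, 0.0989]), np.float64(0.0249), array([409.,  25.]))
```

View pics/w10.png

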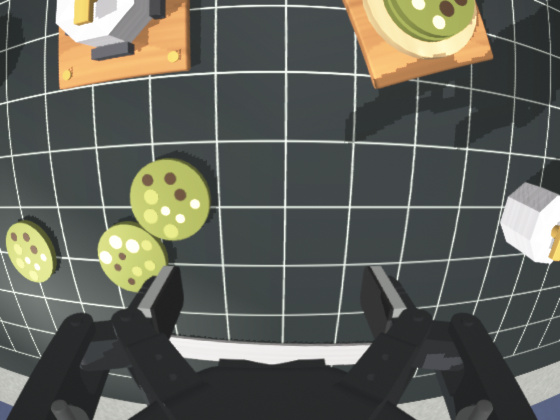

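Roundel 3 slid to (0.583, -0.088) and now touches roundel 4. I'll turn the jaws across their contact line.

Emit:
drive_tool(steps=[-0.09,-0.65,0,0,0,-0.222,1,-0.09,-0.65,0,0,0,-0.222,1,-0.09,-0.65,0,0,0,-0.222,1,-0.09,-0.65,0,0,0,-0.222,1,-0.09,-0.65,0,0,0,-0.222,1,-0.09,-0.65,0,0,0,-0.222,1])

```text
t: 14.85
position: [0.5838, -0.088, 0.1008]
ee_rot: [-1.075, -2.952, -0.0]
ft_force: [0.6, -0.3, -0.3]
grip_width: 0.0853
grasp_force: 0.0
```

```bash
python3 - <<'E'
from h import *
robot.capture('wrist'); o=st(); a=save('wrist','w11')
for r in roundels('wrist',a,o): print(r)
E
```

```text
{'t': 14.9, 'position': [0.584, -0.088, 0.1008], 'ee_rot': [1.0694, 2.954, 0.0], 'ft_force': [0.4874, -0.275, 0.4666], 'torque': [-0.0479, -0.023, 0.0022], 'grip_width': 0.0852, 'grasp_force': 0.0, 'joint_positions': [-0.2876, 0.4464, -0.1526, 0.9719, 0.0, 0.4071]}
(0.75, array([ 0.5833, -0.0884]), np.float64(0.032), array([271., 211.]))
(0.75, array([ 0.6342, -0.1282]), np.float64(0.0325), array([273., 285.]))
(0.67, array([0.7334, 0.0372]), np.float64(0.0537), array([478., 251.]))
(0.63, array([ 0.6396, -0.2335]), np.float64(0.0242), array([192., 346.]))
```

Emit:
drive_tool(steps=[0,0,-0.4,0,0,0,1,0,0,-0.7,0,0,0,1,0,0,-0.8,0,0,0,1,0,0,-0.83,0,0,0,1,0,0,-0.83,0,0,0,0.6,0,0,-0.83,0,0,0,0.6])

```text
t: 15.6
position: [0.5855, -0.089, 0.0024]
ee_rot: [1.072, 2.951, 0.0]
ft_force: [0.1, 0.6, -0.7]
grip_width: 0.068
grasp_force: 0.0
```

Emit:
drive_tool(steps=[0,0,0,0,0,0,0.2,0,0,0,0,0,0,0.2,0,0,0,0,0,0,0.2])

```text
t: 15.9
position: [0.5856, -0.089, 0.0027]
ee_rot: [1.072, 2.95, 0.0]
ft_force: [-2.5, 0.7, 9.5]
grip_width: 0.0621
grasp_force: 35.9
```

Emit:
drive_tool(steps=[0,0,0.1,0,0,0,0.2,0,0,0.4,0,0,0,0.2,0,0,0.8,0,0,0,0.2,0,0,0.8,0,0,0,0.2])

```text
t: 16.3
position: [0.5875, -0.0895, 0.1039]
ee_rot: [1.07, 2.944, 0.001]
ft_force: [0.2, 0.2, -1.2]
grip_width: 0.0619
grasp_force: 38.5
```

```bash
python3 - <<'E'
from h import *
o=st(); a=save('wrist','w12')
for z in(.004,.006): print(roundels('wrist',a,o,o['position'][2]+z)[:2])
E
```

```text
{'t': 16.3, 'position': [0.5875, -0.0895, 0.1039], 'ee_rot': [1.0702, 2.9436, 0.0009], 'ft_force': [0.1545, 0.1881, -1.1782], 'torque': [-0.0387, -0.0916, -0.0321], 'grip_width': 0.0619, 'grasp_force': 38.5354, 'joint_positions': [-0.2883, 0.4436, -0.1481, 0.9696, 0.0, 0.4091]}
[(0.91, array([ 0.5863, -0.0884]), np.float64(0.0327), array([272., 271.])), (0.72, array([ 0.5956, -0.1434]), np.float64(0.0066), array([205., 343.]))]
[(0.91, array([ 0.5853, -0.0877]), np.float64(0.0322), array([272., 271.])), (0.72, array([ 0.5946, -0.1418]), np.float64(0.0065), array([205., 343.]))]
```

Emit:
drive_tool(steps=[-0.65,0.77,0,0,0,0.222,0.2,-0.65,0.77,0,0,0,0.222,0.2,-0.65,0.77,0,0,0,0.222,0.2,-0.65,0.77,0,0,0,0.222,0.2,-0.65,0.77,0,0,0,0.222,0.2])

```text
t: 16.95
position: [0.5054, 0.0044, 0.0963]
ee_rot: [0.011, -3.14, -0.0]
ft_force: [-0.5, 0.3, -0.0]
grip_width: 0.0621
grasp_force: 38.5
```

Emit:
drive_tool(steps=[-0.65,0.77,0,0,0,0,0.2,-0.65,0.77,0,0,0,0,0.2,-0.65,0.77,0,0,0,0,0.2,-0.65,0.77,-0.3,0,0,0,0.2,-0.65,0.77,-0.3,0,0,0,0.2,-0.65,0.77,-0.3,0,0,0,0.2])

```text
t: 17.55
position: [0.4279, 0.0959, 0.0607]
ee_rot: [-0.001, -3.139, 0.0]
ft_force: [1.1, -0.3, -0.5]
grip_width: 0.0621
grasp_force: 38.7
```

```bash
python3 - <<'E'
from h import *
robot.capture('wrist');o=st(); a=save('wrist','w13')
print(roundels('wrist',a,o,o['position'][2]+.006)[:2])
E
```

```text
{'t': 17.6, 'position': [0.4287, 0.0958, 0.0613], 'ee_rot': [-0.001, -3.1408, 0.0001], 'ft_force': [-0.2276, -1.1401, -0.3739], 'torque': [0.0051, -0.0237, -0.0185], 'grip_width': 0.0623, 'grasp_force': 38.7161, 'joint_positions': [0.0339, 0.2596, -0.5876, 0.7244, -0.0, 0.0345]}
[(0.81, array([0.4104, 0.0968]), np.float64(0.0219), array([278., 211.])), (0.8, array([ 0.5471, -0.1311]), np.float64(0.0209), array([  8., 380.]))]
```

Emit:
drive_tool(steps=[0.012,0.008,-0.12,0,0,0,0.2,0.012,0.008,-0.17,0,0,0,0.2,0.012,0.008,-0.17,0,0,0,0.2,0.012,0.008,-0.17,0,0,0,0.5,0.012,0.008,-0.17,0,0,0,1,0.012,0.008,-0.17,0,0,0,1,0.012,0.008,0.2,0,0,0,1])

```text
t: 18.4
position: [0.4276, 0.0968, 0.0822]
ee_rot: [-0.001, -3.135, 0.0]
ft_force: [0.3, 0.8, 1.0]
grip_width: 0.0856
grasp_force: 0.0
```

Emit:
drive_tool(steps=[0.3,-0.3,0.12,0,0,0,1,0.85,-0.939,0.12,0,0,0,1,0.85,-0.939,0.12,0,0,0,1,0.85,-0.939,0.12,0,0,0,1])

```text
t: 18.8
position: [0.5356, -0.0196, 0.0994]
ee_rot: [0.006, 3.139, -0.002]
ft_force: [0.3, 0.7, 0.2]
grip_width: 0.0855
grasp_force: 0.0
```

```bash
python3 - <<'E'
from h import *
o=st(); a=save('wrist','w14')
for r in roundels('wrist',a,o,.046): print(r)
print(plate(a,o))
E
```

```text
{'t': 18.8, 'position': [0.5356, -0.0196, 0.0994], 'ee_rot': [0.0055, 3.1391, -0.0019], 'ft_force': [0.2559, 0.6538, 0.2427], 'torque': [0.0121, 0.0322, 0.0187], 'grip_width': 0.0855, 'grasp_force': 0.0, 'joint_positions': [-0.1882, 0.3619, -0.3002, 0.906, -0.0007, -0.1847]}
(0.92, array([ 0.6028, -0.2083]), np.float64(0.0275), array([ 52., 300.]))
(0.9, array([0.4286, 0.0948]), np.float64(0.0329), array([450.,  72.]))
(0.77, array([ 0.6106, -0.0936]), np.float64(0.0125), array([180., 325.]))
(0.68, array([0.4321, 0.0869]), np.float64(0.0272), array([414.,  89.]))
(0.66, array([0.4346, 0.0831]), np.float64(0.0269), array([412.,  93.]))
(array([0.4303655 , 0.09531669]), np.float64(0.044940271223042866), 151, 426, array([376,  15], dtype=int32), array([478, 139], dtype=int32))
```

Emit:
drive_tool(steps=[0.85,-0.939,0,0,0,0,1,0.85,-0.939,0,0,0,0,1,0.85,-0.939,0,0,0,0,1,0.85,-0.939,0,0,0,0,1,0.85,-0.939,0,0,0,0,1])

```text
t: 19.4
position: [0.6335, -0.1278, 0.0987]
ee_rot: [-0.001, -3.14, -0.001]
ft_force: [-1.4, 0.7, 0.0]
grip_width: 0.0854
grasp_force: 0.0
```

```bash
python3 - <<'E'
from h import *
robot.capture('wrist'); o=st(); a=save('wrist','w15')
for r in roundels('wrist',a,o): print(r)
E
```

```text
{'t': 19.45, 'position': [0.633, -0.127, 0.099], 'ee_rot': [0.0007, -3.1402, -0.0011], 'ft_force': [-0.5272, 0.4442, -0.2118], 'torque': [0.0148, 0.005, 0.0109], 'grip_width': 0.0853, 'grasp_force': 0.0, 'joint_positions': [-0.3242, 0.5357, 0.0036, 1.0403, 0.0002, -0.3247]}
(0.91, array([ 0.6349, -0.2471]), np.float64(0.0328), array([123., 214.]))
(0.73, array([0.4373, 0.1168]), np.float64(0.0144), array([541.,  13.]))
(0.65, array([0.4337, 0.112 ]), np.float64(0.0238), array([537.,  16.]))
(0.64, array([ 0.6338, -0.1289]), np.float64(0.032), array([269., 214.]))
(0.62, array([0.4326, 0.1266]), np.float64(0.0149), array([550.,   8.]))
```

Emit:
drive_tool(steps=[0.005,-0.012,-0.4,0,0,0,1,0.005,-0.012,-0.7,0,0,0,1,0.005,-0.012,-0.8,0,0,0,1,0.005,-0.012,-0.815,0,0,0,0.6,0.005,-0.012,-0.815,0,0,0,0.6,0.005,-0.012,-0.815,0,0,0,0.2,0.005,-0.012,-0.815,0,0,0,0.2,0.005,-0.012,-0.815,0,0,0,0.2,0.005,-0.012,-0.815,0,0,0,0.2])

```text
t: 20.45
position: [0.6355, -0.1298, 0.0038]
ee_rot: [-0.0, 3.139, -0.001]
ft_force: [-2.1, 2.2, 5.6]
grip_width: 0.0622
grasp_force: 36.9
```

Emit:
drive_tool(steps=[0,0,0.1,0,0,0,0.2,0,0,0.4,0,0,0,0.2,-0.4,0.45,0.8,0,0,0,0.2,-0.85,0.94,0.8,0,0,0,0.2,-0.85,0.94,0.8,0,0,0,0.2])

```text
t: 20.95
position: [0.5405, -0.0253, 0.0978]
ee_rot: [0.002, 3.138, -0.001]
ft_force: [0.4, 1.5, -0.0]
grip_width: 0.0619
grasp_force: 38.4
```

Emit:
drive_tool(steps=[-0.85,0.94,0,0,0,0,0.2,-0.85,0.94,0,0,0,0,0.2,-0.85,0.94,0,0,0,0,0.2,-0.85,0.94,-0.15,0,0,0,0.2,-0.85,0.94,-0.2,0,0,0,0.2,-0.85,0.94,-0.2,0,0,0,0.2])

```text
t: 21.55
position: [0.4394, 0.0866, 0.0718]
ee_rot: [0.0, 3.141, -0.0]
ft_force: [-0.2, -0.2, 0.1]
grip_width: 0.0622
grasp_force: 38.4
```

```bash
python3 - <<'E'
from h import *
robot.capture('wrist');o=st();robot.capture('wrist');o=st()
E
```

```text
{'t': 21.6, 'position': [0.4397, 0.0864, 0.072], 'ee_rot': [0.0014, 3.1407, -0.0002], 'ft_force': [-0.2494, -0.7343, -0.3373], 'torque': [0.0029, -0.0444, 0.0661], 'grip_width': 0.0622, 'grasp_force': 38.4259, 'joint_positions': [0.0118, 0.2588, -0.5518, 0.7593, -0.0001, 0.0127]}
{'t': 21.65, 'position': [0.4398, 0.0863, 0.072], 'ee_rot': [0.002, 3.1406, -0.0001], 'ft_force': [-0.8673, -0.1129, -0.5573], 'torque': [-0.018, -0.0367, 0.009], 'grip_width': 0.062, 'grasp_force': 38.4257, 'joint_positions': [0.0115, 0.2589, -0.5516, 0.7593, -0.0001, 0.0128]}
```

Emit:
drive_tool(steps=[-0.079,0.087,0,0,0,0,0.2,-0.079,0.087,-0.14,0,0,0,0.2,-0.079,0.087,-0.196,0,0,0,0.2,-0.079,0.087,-0.196,0,0,0,0.2])

```text
t: 22.05
position: [0.4291, 0.0974, 0.0481]
ee_rot: [0.001, 3.142, 0.0]
ft_force: [-2.9, -0.3, 9.6]
grip_width: 0.0619
grasp_force: 48.3
```

```bash
python3 - <<'E'
from h import *
o=st()
E
```

```text
{'t': 22.05, 'position': [0.4291, 0.0974, 0.0481], 'ee_rot': [0.0011, 3.1416, 0.0001], 'ft_force': [-2.9112, -0.2987, 9.6287], 'torque': [-0.0795, 0.6402, -0.05], 'grip_width': 0.0619, 'grasp_force': 48.3257, 'joint_positions': [0.0376, 0.2771, -0.6077, 0.6859, 0.0, 0.0383]}
```

Emit:
drive_tool(steps=[0,0,0,0,0,0,0.5,0,0,0,0,0,0,1,0,0,0,0,0,0,1,0,0,0.2,0,0,0,1,0,0,0.45,0,0,0,1,0,0,0.45,0,0,0,1])

```text
t: 22.65
position: [0.4309, 0.0974, 0.1044]
ee_rot: [0.0, 3.137, 0.0]
ft_force: [0.4, 0.1, 0.0]
grip_width: 0.0853
grasp_force: 0.0
```

Emit:
drive_tool(steps=[0.57,-0.95,0,0,0,0,1,0.57,-0.95,0,0,0,0,1,0.57,-0.95,0,0,0,0,1,0.57,-0.95,0,0,0,0,1])

```text
t: 23.05
position: [0.4996, -0.0199, 0.101]
ee_rot: [0.006, 3.141, -0.001]
ft_force: [-0.4, 0.8, 0.7]
grip_width: 0.0857
grasp_force: 0.0
```

```bash
python3 - <<'E'
from h import *
o=st(); a=save('wrist','w16')
for r in roundels('wrist',a,o,.054): print(r)
E
```

```text
{'t': 23.05, 'position': [0.4996, -0.0199, 0.101], 'ee_rot': [0.0059, 3.1409, -0.001], 'ft_force': [-0.4396, 0.7905, 0.6605], 'torque': [0.0286, -0.0099, -0.0319], 'grip_width': 0.0857, 'grasp_force': 0.0, 'joint_positions': [-0.2025, 0.3068, -0.3829, 0.8803, -0.0005, -0.1988]}
(0.95, array([0.4281, 0.0953]), np.float64(0.0325), array([454., 127.]))
(0.8, array([0.4277, 0.0863]), np.float64(0.0276), array([415., 122.]))
(0.68, array([0.4469, 0.0642]), np.float64(0.002), array([411., 155.]))
(0.65, array([ 0.5846, -0.2053]), np.float64(0.0215), array([ 53., 319.]))
(0.64, array([0.4301, 0.08  ]), np.float64(0.0271), array([408., 138.]))
```

Emit:
drive_tool(steps=[0.57,-0.95,0,0,0,0,1,0.57,-0.95,0,0,0,0,1,0.57,-0.95,0,0,0,0,1,0.57,-0.95,0,0,0,0,1])

```text
t: 23.55
position: [0.5675, -0.1327, 0.1011]
ee_rot: [0.003, 3.141, -0.001]
ft_force: [0.6, -0.5, 0.7]
grip_width: 0.0854
grasp_force: 0.0
```

Emit:
drive_tool(steps=[0.57,-0.95,0,0,0,0,1,0.57,-0.95,0,0,0,0,1,0.57,-0.95,0,0,0,0,1,0.57,-0.95,0,0,0,0,1,0.57,-0.95,0,0,0,0,1])

```text
t: 24.05
position: [0.6341, -0.2434, 0.101]
ee_rot: [0.0, -3.14, -0.002]
ft_force: [-0.5, 0.8, 0.0]
grip_width: 0.0854
grasp_force: 0.0
```

```bash
python3 - <<'E'
from h import *
robot.capture('wrist'); o=st(); a=save('wrist','w17')
for r in roundels('wrist',a,o): print(r)
E
```

```text
{'t': 24.1, 'position': [0.6339, -0.2429, 0.1014], 'ee_rot': [0.0014, -3.1405, -0.0014], 'ft_force': [0.7144, 0.208, 0.1395], 'torque': [-0.0495, -0.0126, 0.0126], 'grip_width': 0.0853, 'grasp_force': 0.0, 'joint_positions': [-0.486, 0.5888, 0.1109, 1.0943, 0.0003, -0.4869]}
(0.59, array([ 0.635, -0.248]), np.float64(0.0319), array([265., 213.]))
```

Emit:
drive_tool(steps=[0.008,-0.04,-0.4,0,0,0,1,0.008,-0.04,-0.7,0,0,0,1,0.008,-0.04,-0.8,0,0,0,1,0.008,-0.04,-0.835,0,0,0,0.6,0.008,-0.04,-0.835,0,0,0,0.6,0.008,-0.04,-0.835,0,0,0,0.2,0.008,-0.04,-0.835,0,0,0,0.2,0.008,-0.04,-0.835,0,0,0,0.2,0.008,-0.04,-0.835,0,0,0,0.2])

```text
t: 25.1
position: [0.6364, -0.2498, 0.0036]
ee_rot: [0.0, 3.139, -0.002]
ft_force: [-0.9, 1.4, 8.4]
grip_width: 0.0621
grasp_force: 38.7
```

Emit:
drive_tool(steps=[0,0,0.1,0,0,0,0.2,0,0,0.4,0,0,0,0.2,-0.57,0.958,0.8,0,0,0,0.2,-0.57,0.958,0.8,0,0,0,0.2,-0.57,0.958,0.8,0,0,0,0.2,-0.57,0.958,0.8,0,0,0,0.2,-0.57,0.958,0.8,0,0,0,0.2])

```text
t: 25.8
position: [0.5676, -0.1342, 0.0995]
ee_rot: [-0.001, 3.139, -0.002]
ft_force: [0.1, -0.3, -0.9]
grip_width: 0.062
grasp_force: 38.4
```

Emit:
drive_tool(steps=[-0.57,0.958,0,0,0,0,0.2,-0.57,0.958,0,0,0,0,0.2,-0.57,0.958,0,0,0,0,0.2,-0.57,0.958,0,0,0,0,0.2])

```text
t: 26.2
position: [0.497, -0.0175, 0.0978]
ee_rot: [0.003, -3.141, -0.001]
ft_force: [-1.3, 0.1, 0.1]
grip_width: 0.0615
grasp_force: 38.4
```

Emit:
drive_tool(steps=[-0.57,0.958,0,0,0,0,0.2,-0.57,0.958,0,0,0,0,0.2,-0.57,0.958,0,0,0,0,0.2,-0.57,0.958,0,0,0,0,0.2,-0.57,0.958,-0.1,0,0,0,0.2,-0.57,0.958,-0.15,0,0,0,0.2,-0.57,0.958,-0.15,0,0,0,0.2])

```text
t: 26.9
position: [0.4308, 0.0946, 0.0789]
ee_rot: [-0.002, -3.141, 0.0]
ft_force: [-0.4, -0.2, -0.5]
grip_width: 0.0621
grasp_force: 38.5
```

```bash
python3 - <<'E'
from h import *
robot.capture('wrist');o=st();robot.capture('wrist');o=st()
E
```

```text
{'t': 26.95, 'position': [0.4308, 0.0947, 0.0793], 'ee_rot': [-0.0021, -3.141, 0.0002], 'ft_force': [-0.659, 0.1222, -0.5992], 'torque': [-0.0013, 0.0074, -0.0362], 'grip_width': 0.0617, 'grasp_force': 38.4641, 'joint_positions': [0.0312, 0.2406, -0.5537, 0.777, -0.0001, 0.0325]}
{'t': 27.0, 'position': [0.4309, 0.0948, 0.0796], 'ee_rot': [-0.0019, -3.1415, 0.0002], 'ft_force': [-0.9222, 0.1211, -0.0877], 'torque': [-0.0428, -0.021, 0.0024], 'grip_width': 0.0619, 'grasp_force': 38.464, 'joint_positions': [0.0314, 0.2401, -0.5536, 0.7772, -0.0001, 0.0327]}
```

Emit:
drive_tool(steps=[-0.004,0.017,-0.12,0,0,0,0.2,-0.004,0.017,-0.187,0,0,0,0.2,-0.004,0.017,-0.187,0,0,0,0.2,-0.004,0.017,-0.187,0,0,0,0.5,-0.004,0.017,-0.187,0,0,0,1,-0.004,0.017,-0.187,0,0,0,1,-0.004,0.017,0.15,0,0,0,1,-0.004,0.017,0.5,0,0,0,1,-0.004,0.017,0.5,0,0,0,1])

```text
t: 27.9
position: [0.432, 0.0975, 0.1439]
ee_rot: [0.0, 3.135, 0.0]
ft_force: [0.0, 0.1, -1.0]
grip_width: 0.0854
grasp_force: 0.0
```

Emit:
drive_tool(steps=[0.8,0.4,0.1,0,0,0,1,0.8,0.4,0.1,0,0,0,1,0.8,0.4,0.1,0,0,0,1,0.8,0.4,0.1,0,0,0,1])

```text
t: 28.3
position: [0.5265, 0.1459, 0.1509]
ee_rot: [0.001, -3.141, 0.0]
ft_force: [-0.7, -0.1, 0.5]
grip_width: 0.0858
grasp_force: 0.0
```

```bash
python3 - <<'E'
from h import *
robot.capture('wrist'); o=st(); a=save('wrist','w18')
for r in roundels('wrist',a,o,.062): print(r)
print(plate(a,o)); rec('wrist','weight_a'); rec('wrist','weight_a',f='tip_of')
t=save('top','t1'); rec('top','weight_a','foot')
E
```

```text
{'t': 28.35, 'position': [0.5252, 0.1454, 0.1509], 'ee_rot': [0.0004, -3.1403, 0.0004], 'ft_force': [-1.8247, -0.2069, -0.0413], 'torque': [-0.0151, 0.063, 0.0287], 'grip_width': 0.0854, 'grasp_force': 0.0, 'joint_positions': [0.1206, 0.3395, -0.182, 1.0506, -0.0001, 0.1203]}
(0.61, array([0.448 , 0.1235]), np.float64(0.0031), array([241., 109.]))
(0.57, array([0.4592, 0.1131]), np.float64(0.0011), array([225., 123.]))
(array([0.43056202, 0.09660697]), np.float64(0.045051049662586294), 178, 525, array([164,  33], dtype=int32), array([268, 161], dtype=int32))
wrist weight_a 0.97 [0.5791 0.2227 0.0455]
wrist weight_a 0.94 [ 5.960e-01  2.344e-01 -1.000e-04]
top weight_a 0.86 [ 0.4624 -0.294   0.0485]
top foot 0.96 [ 0.3087 -0.3462  0.0382]
top foot 0.94 [ 0.4322 -0.1256  0.0473]
top foot 0.94 [ 0.2197 -0.3037  0.0361]
top foot 0.66 [ 0.3297 -0.2478  0.0328]
```

View pics/w18.png

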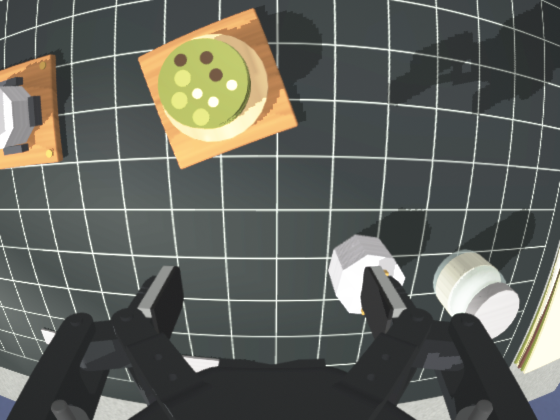

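The pile (204,83) looks neat. Now I'll go above weight_a, next to the jar at (475,290).

Emit:
drive_tool(steps=[0.6,0.72,-0.17,0,0,-0.056,1,0.6,0.72,-0.17,0,0,-0.056,1,0.6,0.72,-0.17,0,0,-0.056,1,0.6,0.72,-0.17,0,0,-0.056,1,0.6,0.72,-0.17,0,0,-0.056,1])

```text
t: 29.2
position: [0.5972, 0.2314, 0.131]
ee_rot: [-0.276, -3.129, 0.001]
ft_force: [-0.2, -1.2, -0.0]
grip_width: 0.0851
grasp_force: 0.0
```

```bash
cat >> h.py <<'E'
def green(im,o,z,c0=(.43,.0967)):
    h=cv2.cvtColor(im,cv2.COLOR_RGB2HSV); m=((h[...,0]>=26)&(h[...,0]<45)&(h[...,1]>100)&(h[...,2]>70)).astype(np.uint8)
    m=cv2.morphologyEx(m,cv2.MORPH_CLOSE,np.ones((15,15)))
    res=[]
    for cn in cv2.findContours(m,cv2.RETR_EXTERNAL,cv2.CHAIN_APPROX_NONE)[0]:
        if cv2.contourArea(cn)<800: continue
        P=ray2plane('wrist',cn[:,0],z,o); P=P[np.hypot(*(P[:,:2]-c0).T)<.05]
        if len(P)>30:
            for _ in range(12):
                c,r=circ(P); e=abs(np.hypot(*(P[:,:2]-c).T)-r); P=P[e<=max(np.quantile(e,.93),.0008)]
            res.append((c.round(4),round(r,4),len(P),len(cn)))
    return res
def bar(im,o,z,c0,rad=.035):
    h=cv2.cvtColor(im,cv2.COLOR_RGB2HSV); m=((h[...,0]>10)&(h[...,0]<30)&(h[...,1]>110)&(h[...,2]>90)).astype(np.uint8)
    ys,xs=np.nonzero(m); P=ray2plane('wrist',np.c_[xs,ys],z,o)[:,:2]; k=np.hypot(*(P-c0).T)<rad
    mm=np.zeros_like(m); mm[ys[k],xs[k]]=1
    n,l,s,_=cv2.connectedComponentsWithStats(mm); i=1+np.argmax(s[1:,4]); ys,xs=np.nonzero(l==i)
    P=ray2plane('wrist',np.c_[xs,ys],z,o)[:,:2].astype(np.float32)
    (cx,cy),(w,hh),a=cv2.minAreaRect(P); a=a if w>hh else a+90
    e,v=np.linalg.eigh(np.cov(P.T))
    return dict(c=np.round([cx,cy],4),wh=np.round([w,hh],4),mean=P.mean(0).round(4),yaw=round(a%180,1),pca=round(float(np.degrees(np.arctan2(v[1,1],v[0,1])))%180,1),uv=[int(xs.mean()),int(ys.mean())])
E
python3 - <<'E'
from h import *
o=dict(position=np.array([0.5252,.1454,.1509]),ee_rot=np.array([0.0004,-3.1403,.0004])); print(green(cv2.imread('pics/w18.png')[:,:,::-1],o,.062))
robot.capture('wrist'); o=st(); a=save('wrist','w19'); print(bar(a,o,.060,(.597,.232)))
rec('wrist','weight_a',f='tip_of')
E
```

```text
[(array([0.4301, 0.0976]), np.float64(0.0323), 207, 259)]
{'t': 29.25, 'position': [0.5971, 0.231, 0.1314], 'ee_rot': [-0.2767, -3.1292, 0.0004], 'ft_force': [-0.2368, -0.167, 0.7651], 'torque': [-0.0047, 0.055, 0.0153], 'grip_width': 0.0849, 'grasp_force': 0.0, 'joint_positions': [0.2421, 0.506, 0.0423, 1.1073, -0.0002, 0.4185]}
{'c': array([0.5967, 0.2333]), 'wh': array([0.0106, 0.043 ]), 'mean': array([0.5961, 0.2335], dtype=float32), 'yaw': 170.6, 'pca': 170.6, 'uv': [275, 221]}
wrist weight_a 0.64 [0.5972 0.2346 0.0014]
```

View pics/w19.png

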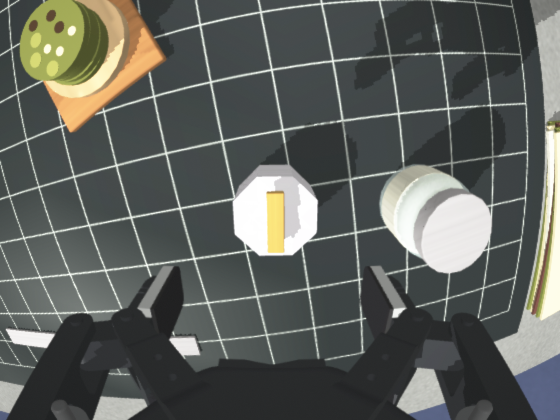

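The bar of weight_a is clear at (275,221), with yaw 170.6° and flats facing the jaws. I'll grip it.

Emit:
drive_tool(steps=[-0.004,0.018,-0.4,0,0,0,1,-0.004,0.018,-0.8,0,0,0,1,-0.004,0.018,-0.925,0,0,0,1,-0.004,0.018,-0.925,0,0,0,1,-0.004,0.018,-0.925,0,0,0,0.3,-0.004,0.018,-0.925,0,0,0,0,-0.004,0.018,-0.925,0,0,0,0,-0.004,0.018,-0.925,0,0,0,0], grip_force=60)

```text
t: 30.15
position: [0.5983, 0.234, 0.0223]
ee_rot: [0.276, 3.126, 0.001]
ft_force: [-0.9, -1.3, 5.6]
grip_width: 0.0591
grasp_force: 65.2
```

Emit:
drive_tool(steps=[0,0,0.1,0,0,0,0,0,0,0.5,0,0,0,0,0,0,0.95,0,0,0,0,0,0,0.95,0,0,0,0])

```text
t: 30.55
position: [0.5999, 0.2347, 0.1419]
ee_rot: [0.275, 3.12, 0.005]
ft_force: [1.1, 1.0, -1.2]
grip_width: 0.059
grasp_force: 66.3
```

```bash
python3 - <<'E'
from h import *
robot.capture('wrist'); o=st(); a=save('wrist','w20'); print(bar(a,o,o['position'][2]+.04,o['position'][:2]))
t=robot.capture('top'); rec('top','foot','weight_b',f='tip_of')
E
```

```text
{'t': 30.6, 'position': [0.5992, 0.2345, 0.1394], 'ee_rot': [0.2756, 3.1222, 0.004], 'ft_force': [-0.5423, 0.0471, -2.0245], 'torque': [0.0294, -0.007, -0.0027], 'grip_width': 0.0591, 'grasp_force': 66.3057, 'joint_positions': [0.2465, 0.5015, 0.0566, 1.1182, 0.0, 0.4226]}
{'c': array([0.5951, 0.2349]), 'wh': array([0.0112, 0.0451]), 'mean': array([0.5926, 0.2353], dtype=float32), 'yaw': 170.4, 'pca': 170.5, 'uv': [271, 314]}
top foot 0.88 [ 0.4341 -0.1249  0.0133]
top foot 0.88 [ 0.3292 -0.2497 -0.0021]
top foot 0.6 [ 0.3076 -0.3503  0.0018]
top foot 0.56 [ 0.222  -0.3082  0.0017]
top foot 0.46 [ 4.630e-01 -2.997e-01 -1.000e-04]
top foot 0.24 [0.4261 0.0948 0.0468]
top weight_b 0.81 [ 0.4648 -0.3016  0.001 ]
```

Emit:
drive_tool(steps=[-0.275,-1,0.083,0,0,0,0,-0.275,-1,0.083,0,0,0,0,-0.275,-1,0.083,0,0,0,0,-0.275,-1,0.083,0,0,0,0])

```text
t: 31.2
position: [0.5629, 0.1112, 0.1433]
ee_rot: [-0.281, -3.127, 0.001]
ft_force: [0.5, 0.5, -2.4]
grip_width: 0.0589
grasp_force: 66.3
```

Emit:
drive_tool(steps=[-0.275,-1,0.083,0,0,0,0,-0.275,-1,0.083,0,0,0,0,-0.275,-1,0.083,0,0,0,0,-0.275,-1,0.083,0,0,0,0])

```text
t: 31.6
position: [0.5305, -0.0081, 0.1534]
ee_rot: [-0.281, -3.128, 0.0]
ft_force: [0.6, 0.1, -2.3]
grip_width: 0.0589
grasp_force: 66.3
```

Emit:
drive_tool(steps=[-0.275,-1,0.083,0,0,0,0,-0.275,-1,0.083,0,0,0,0,-0.275,-1,0.083,0,0,0,0,-0.275,-1,0.083,0,0,0,0,-0.275,-1,0.083,0,0,0,0])

```text
t: 32.1
position: [0.4984, -0.1254, 0.1633]
ee_rot: [-0.277, -3.128, -0.001]
ft_force: [0.3, 0.4, -1.8]
grip_width: 0.0588
grasp_force: 66.4
```

```bash
python3 - <<'E'
from h import *
robot.capture('wrist'); o=st(); a=save('wrist','w21'); print(bar(a,o,.060,(.430,-.126)));print(bar(a,o,o['position'][2]+.038,o['position'][:2]))
rec('wrist','foot','nest',f='tip_of')
E
```

```text
{'t': 32.15, 'position': [0.4985, -0.1249, 0.1633], 'ee_rot': [-0.2753, -3.1285, -0.0012], 'ft_force': [0.8051, 0.0433, -1.899], 'torque': [-0.0063, 0.0311, 0.0491], 'grip_width': 0.0592, 'grasp_force': 66.3612, 'joint_positions': [-0.4045, 0.281, -0.2346, 1.0564, 0.0004, -0.229]}
{'c': array([ 0.434 , -0.1246]), 'wh': array([0.0427, 0.0109]), 'mean': array([ 0.4338, -0.1246], dtype=float32), 'yaw': 1.0, 'pca': 1.0, 'uv': [257, 125]}
{'c': array([ 0.4962, -0.1248]), 'wh': array([0.0115, 0.0457]), 'mean': array([ 0.4937, -0.1244], dtype=float32), 'yaw': 170.5, 'pca': 170.5, 'uv': [271, 314]}
wrist foot 0.87 [ 0.4316 -0.1203  0.0093]
wrist foot 0.74 [ 0.3135 -0.3536 -0.0012]
wrist foot 0.64 [ 0.3323 -0.2492  0.0042]
wrist foot 0.35 [ 0.632  -0.3596  0.0022]
```

View pics/w21.png

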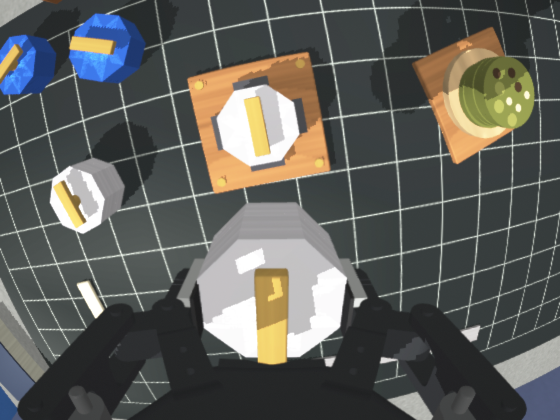

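The foot bar is at (257,125) with yaw 1.0°, and the held weight's bar is at 170.5°. I'll align by +10.5° and hover just above the foot bar.

Emit:
drive_tool(steps=[-0.518,0.004,-0.1,0,0,0.058,0,-0.518,0.004,-0.4,0,0,0.058,0,-0.518,0.004,-0.63,0,0,0.058,0,-0.518,0.004,-0.63,0,0,0.058,0,-0.518,0.004,-0.63,0,0,0.058,0])

```text
t: 32.8
position: [0.4365, -0.1252, 0.0889]
ee_rot: [0.011, -3.141, -0.0]
ft_force: [0.6, -0.4, -1.7]
grip_width: 0.0592
grasp_force: 66.2
```

```bash
python3 - <<'E'
from h import *
for i in range(2):
    robot.capture('wrist'); o=st(); a=save('wrist','w22'); print(bar(a,o,o['position'][2]+.038,o['position'][:2]))
E
```

```text
{'t': 32.85, 'position': [0.4371, -0.1255, 0.0895], 'ee_rot': [-0.0107, 3.1405, -0.0008], 'ft_force': [-0.3176, 0.4513, -0.8421], 'torque': [-0.0168, -0.087, 0.0034], 'grip_width': 0.0589, 'grasp_force': 66.1773, 'joint_positions': [-0.4591, 0.249, -0.5074, 0.8132, 0.0, -0.4659]}
{'c': array([ 0.4347, -0.1258]), 'wh': array([0.0458, 0.0115]), 'mean': array([ 0.4321, -0.1259], dtype=float32), 'yaw': 0.9, 'pca': 1.0, 'uv': [271, 314]}
{'t': 32.95, 'position': [0.4373, -0.1257, 0.0896], 'ee_rot': [-0.0104, 3.1397, -0.0014], 'ft_force': [-0.0785, -0.4977, -1.7054], 'torque': [0.0084, 0.0392, 0.0384], 'grip_width': 0.059, 'grasp_force': 66.1864, 'joint_positions': [-0.4595, 0.2487, -0.5076, 0.8125, 0.0, -0.4661]}
{'c': array([ 0.4348, -0.126 ]), 'wh': array([0.0458, 0.0115]), 'mean': array([ 0.4322, -0.1261], dtype=float32), 'yaw': 0.9, 'pca': 1.0, 'uv': [271, 314]}
```

Emit:
drive_tool(steps=[-0.006,0.009,0,0,0,0,0,-0.006,0.009,-0.04,0,0,0,0,-0.006,0.009,-0.08,0,0,0,0,-0.006,0.009,-0.1,0,0,0,0,-0.006,0.009,-0.1,0,0,0,0])

```text
t: 33.5
position: [0.4351, -0.1243, 0.0759]
ee_rot: [0.009, -3.141, -0.001]
ft_force: [0.6, 1.0, -1.6]
grip_width: 0.0592
grasp_force: 66.2
```

Emit:
drive_tool(steps=[0,0,-0.03,0,0,0,0,0,0,-0.06,0,0,0,0,0,0,-0.075,0,0,0,0,0,0,-0.075,0,0,0,0])

```text
t: 33.9
position: [0.4355, -0.1245, 0.0682]
ee_rot: [-0.01, 3.141, -0.001]
ft_force: [-7.4, 2.7, 23.7]
grip_width: 0.059
grasp_force: 69.3
```

```bash
python3 - <<'E'
from h import *
robot.capture('wrist'); o=st()
E
```

```text
{'t': 33.95, 'position': [0.4355, -0.1245, 0.0682], 'ee_rot': [-0.0096, 3.1407, -0.0006], 'ft_force': [-6.9688, 2.1589, 22.5822], 'torque': [0.7716, 1.2935, 0.0433], 'grip_width': 0.0595, 'grasp_force': 69.3543, 'joint_positions': [-0.4587, 0.2704, -0.547, 0.7525, 0.0001, -0.4648]}
```

It is seated (z 0.068, and contact force rose). I'll relieve the load and turn clockwise about the foot's axis.

Emit:
drive_tool(steps=[0,0,0.012,0,0,0,0,-0.002,0,0.012,0,0,-0.047,0,-0.004,-0.002,0.012,0,0,-0.094,0,-0.006,-0.004,0.012,0,0,-0.14,0,-0.008,-0.006,0.012,0,0,-0.187,0,-0.01,-0.008,0.012,0,0,-0.234,0,-0.012,-0.01,0.012,0,0,-0.28,0,-0.014,-0.012,0.012,0,0,-0.327,0,-0.015,-0.014,0.012,0,0,-0.374,0,-0.016,-0.015,0.012,0,0,-0.42,0])

```text
t: 34.95
position: [0.4334, -0.1263, 0.0686]
ee_rot: [-1.925, -2.482, 0.0]
ft_force: [0.4, 0.1, -1.5]
grip_width: 0.0591
grasp_force: 66.5
```

```bash
python3 - <<'E'
from h import *
robot.capture('wrist'); o=st()
E
```

```text
{'t': 35.0, 'position': [0.4334, -0.1263, 0.0686], 'ee_rot': [-1.9367, -2.4734, 0.0001], 'ft_force': [-0.0886, -0.5888, -2.908], 'torque': [-0.0318, -0.0312, -0.0045], 'grip_width': 0.0592, 'grasp_force': 66.4701, 'joint_positions': [-0.4643, 0.2684, -0.5487, 0.7539, -0.0, 0.8643]}
```

Emit:
drive_tool(steps=[-0.001,-0.002,0,0,0,-0.045,0,-0.001,-0.002,0,0,0,-0.08,0,-0.001,-0.002,0,0,0,-0.09,0,-0.001,-0.002,0,0,0,-0.09,0])

```text
t: 35.4
position: [0.4333, -0.1264, 0.0687]
ee_rot: [-2.247, -2.195, -0.0]
ft_force: [-0.2, 0.5, -2.7]
grip_width: 0.0589
grasp_force: 66.5
```

Emit:
drive_tool(steps=[0,0,0,0,0,-0.01,0,0,0,0,0,0,-0.02,0,0,0,0,0,0,-0.02,0])

```text
t: 35.7
position: [0.4333, -0.1264, 0.0687]
ee_rot: [-2.314, -2.124, -0.0]
ft_force: [-0.6, 0.8, -3.5]
grip_width: 0.0594
grasp_force: 66.5
```

```bash
python3 - <<'E'
from h import *
o=st(); a=save('wrist','w23');print(bar(a,o,.106,o['position'][:2]))
E
```

```text
{'t': 35.7, 'position': [0.4333, -0.1264, 0.0687], 'ee_rot': [-2.3144, -2.1239, -0.0001], 'ft_force': [-0.5901, 0.8003, -3.4916], 'torque': [0.1704, -0.0047, -0.0029], 'grip_width': 0.0594, 'grasp_force': 66.4989, 'joint_positions': [-0.4648, 0.2682, -0.5488, 0.7541, 0.0002, 1.1918]}
{'c': array([ 0.4341, -0.1245]), 'wh': array([0.0461, 0.0116]), 'mean': array([ 0.4342, -0.122 ], dtype=float32), 'yaw': 85.7, 'pca': 85.8, 'uv': [271, 314]}
```

Emit:
drive_tool(steps=[0,0,0,0,0,-0.012,0,0,0,0,0,0,-0.022,0,0,0,0,0,0,-0.022,0])

```text
t: 36.05
position: [0.4331, -0.1261, 0.0688]
ee_rot: [-2.386, -2.042, -0.001]
ft_force: [-0.5, 5.6, 0.9]
grip_width: 0.059
grasp_force: 66.8
```

```bash
python3 - <<'E'
from h import *
o=st(); a=save('wrist','w24');print(bar(a,o,.106,o['position'][:2]))
E
```

```text
{'t': 36.05, 'position': [0.4331, -0.1261, 0.0688], 'ee_rot': [-2.3863, -2.042, -0.0006], 'ft_force': [-0.481, 5.5757, 0.947], 'torque': [0.9906, 0.1602, 0.232], 'grip_width': 0.059, 'grasp_force': 66.812, 'joint_positions': [-0.4647, 0.2679, -0.5489, 0.7546, 0.0007, 1.2613]}
{'c': array([ 0.4343, -0.1244]), 'wh': array([0.0461, 0.0119]), 'mean': array([ 0.4344, -0.1218], dtype=float32), 'yaw': 81.8, 'pca': 81.8, 'uv': [271, 314]}
```

Emit:
drive_tool(steps=[0,0,0,0,0,-0.008,0,0,0,0,0,0,-0.014,0,0,0,0,0,0,-0.014,0])

```text
t: 36.4
position: [0.433, -0.126, 0.0688]
ee_rot: [-2.431, -1.989, -0.0]
ft_force: [-2.7, 5.5, 3.9]
grip_width: 0.0591
grasp_force: 67.5
```

```bash
python3 - <<'E'
from h import *
o=st(); a=save('wrist','w25');print(bar(a,o,.106,o['position'][:2]))
E
```

```text
{'t': 36.4, 'position': [0.433, -0.126, 0.0688], 'ee_rot': [-2.4308, -1.9885, -0.0004], 'ft_force': [-2.6948, 5.4582, 3.8808], 'torque': [1.3163, 0.5905, 0.5707], 'grip_width': 0.0591, 'grasp_force': 67.4504, 'joint_positions': [-0.4646, 0.2678, -0.549, 0.7549, 0.0006, 1.3056]}
{'c': array([ 0.4343, -0.1243]), 'wh': array([0.0462, 0.0119]), 'mean': array([ 0.4345, -0.1218], dtype=float32), 'yaw': 79.2, 'pca': 79.3, 'uv': [271, 314]}
```

The turn has met its stop (moment 0.57 N·m). I'll do a short lift test to confirm the lock, then lower and release.

Emit:
drive_tool(steps=[0,0,0.025,0,0,0.004,0,0,0,0.045,0,0,0.004,0,0,0,0.045,0,0,0.004,0])

```text
t: 36.75
position: [0.4329, -0.1265, 0.0742]
ee_rot: [-2.42, -2.002, 0.001]
ft_force: [-3.1, 2.3, -4.7]
grip_width: 0.0592
grasp_force: 68.8
```

```bash
python3 - <<'E'
from h import *
for i in range(3): robot.capture('wrist'); o=robot.get_obs(); print(o['ft_force'].round(2) if hasattr(o['ft_force'],'round') else o['ft_force'],o['position'][2])
E
```

```text
[-3.32  2.71 -4.46] 0.07415754638060731
[-3.44  2.93 -3.77] 0.07415440077854885
[-3.67  1.59 -4.61] 0.07415089770402473
```

Emit:
drive_tool(steps=[0,0,-0.025,0,0,-0.004,0,0,0,-0.05,0,0,-0.004,0,0,0,-0.05,0,0,-0.004,0])

```text
t: 37.2
position: [0.4337, -0.126, 0.0684]
ee_rot: [-2.433, -1.987, -0.003]
ft_force: [-1.2, 8.3, 2.0]
grip_width: 0.0592
grasp_force: 70.1
```

```bash
python3 - <<'E'
from h import *
st()
E
```

```text
{'t': 37.2, 'position': [0.4337, -0.126, 0.0684], 'ee_rot': [-2.4334, -1.9868, -0.0026], 'ft_force': [-1.2278, 8.3069, 2.0149], 'torque': [1.5897, 0.4309, 0.2555], 'grip_width': 0.0592, 'grasp_force': 70.1029, 'joint_positions': [-0.4645, 0.2684, -0.5495, 0.7523, 0.0016, 1.3077]}
```

The load rose by about 2.8 N, which is the foot's weight, so it is locked. I'll release and go to weight_b.

Emit:
drive_tool(steps=[0,0,0,0,0,0,0.5,0,0,0,0,0,0,1,0,0,0,0,0,0,1,0,0,0.3,0,0,0,1,0,0,0.7,0,0,0,1,0,0,1.0,0,0,0,1,0,0,1.0,0,0,0,1])

```text
t: 37.9
position: [0.4354, -0.1276, 0.1925]
ee_rot: [2.428, 1.982, 0.004]
ft_force: [-0.7, -1.1, -1.0]
grip_width: 0.0853
grasp_force: 0.0
```

Emit:
drive_tool(steps=[0.13,-0.74,-0.23,0,0,0.32,1,0.13,-0.74,-0.23,0,0,0.32,1,0.13,-0.74,-0.23,0,0,0.32,1,0.13,-0.74,-0.23,0,0,0.32,1,0.13,-0.74,-0.23,0,0,0.32,1,0.13,-0.74,-0.23,0,0,0.32,1,0.13,-0.74,-0.23,0,0,0.32,1,0.13,-0.74,-0.23,0,0,0.32,1])

```text
t: 38.7
position: [0.4489, -0.2154, 0.1601]
ee_rot: [-1.173, -2.914, 0.0]
ft_force: [0.3, 0.6, 0.7]
grip_width: 0.0855
grasp_force: 0.0
```

Emit:
drive_tool(steps=[0.13,-0.74,-0.23,0,0,0.325,1,0.13,-0.74,-0.23,0,0,0.325,1,0.13,-0.74,-0.23,0,0,0.325,1,0.13,-0.74,-0.23,0,0,0.325,1,0.13,-0.74,-0.23,0,0,0.325,1,0.13,-0.74,-0.23,0,0,0.325,1,0.13,-0.74,-0.23,0,0,0.325,1,0.13,-0.74,-0.23,0,0,0.325,1])

```text
t: 39.5
position: [0.4645, -0.3041, 0.1327]
ee_rot: [0.396, -3.116, -0.0]
ft_force: [-0.1, 0.3, -0.5]
grip_width: 0.0852
grasp_force: 0.0
```

```bash
python3 - <<'E'
from h import *
robot.capture('wrist'); o=st(); a=save('wrist','w26'); print(bar(a,o,.060,(.465,-.303),.04))
rec('wrist','weight_b',f='tip_of'); t=save('top','t2')
for r in roundels('top',t,z=.06): print(r)
rec('top','weight_b',f='tip_of')
E
```

```text
{'t': 39.55, 'position': [0.4645, -0.3041, 0.1327], 'ee_rot': [0.3899, -3.1171, -0.0001], 'ft_force': [0.5595, -0.0697, 0.5363], 'torque': [-0.0232, -0.0256, -0.0198], 'grip_width': 0.0854, 'grasp_force': 0.0, 'joint_positions': [-0.7264, 0.3674, -0.1906, 1.0129, -0.0001, -0.9753]}
{'c': array([ 0.4621, -0.3029]), 'wh': array([0.0431, 0.011 ]), 'mean': array([ 0.4612, -0.303 ], dtype=float32), 'yaw': 15.0, 'pca': 15.1, 'uv': [275, 219]}
wrist weight_b 0.64 [ 0.4323 -0.1226  0.0486]
wrist weight_b 0.64 [ 0.4618 -0.3003  0.002 ]
top weight_b 0.88 [ 0.4365 -0.1205  0.0463]
```

View pics/w26.png

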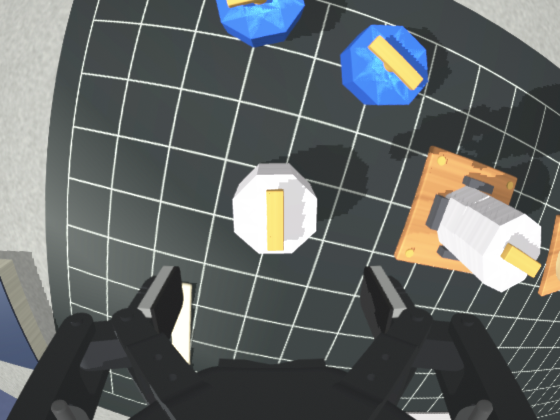

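The bar of weight_b is at (275,219), yaw 15°, with flats to the jaws. The locked pair stands in the nest at (500,240). I'll grip weight_b.

Emit:
drive_tool(steps=[-0.025,0.01,-0.4,0,0,0,1,-0.025,0.01,-0.8,0,0,0,1,-0.025,0.01,-0.92,0,0,0,1,-0.025,0.01,-0.92,0,0,0,1,-0.025,0.01,-0.92,0,0,0,0.3,-0.025,0.01,-0.92,0,0,0,0,-0.025,0.01,-0.92,0,0,0,0,-0.025,0.01,-0.92,0,0,0,0], grip_force=60)

```text
t: 40.6
position: [0.4623, -0.3036, 0.0243]
ee_rot: [-0.398, 3.115, -0.003]
ft_force: [-0.3, -0.1, 6.9]
grip_width: 0.059
grasp_force: 65.6
```

Emit:
drive_tool(steps=[0,0,0.1,0,0,0,0,0,0,0.5,0,0,0,0,0,0,1,0,0,0,0,0,0,1,0,0,0,0,0,0,1,0,0,0,0])

```text
t: 41.1
position: [0.4624, -0.3036, 0.1452]
ee_rot: [-0.398, 3.113, -0.006]
ft_force: [-0.4, 0.1, -2.7]
grip_width: 0.059
grasp_force: 67.1
```

```bash
python3 - <<'E'
from h import *
robot.capture('wrist'); o=st(); a=save('wrist','w27'); print(bar(a,o,o['position'][2]+.038,o['position'][:2]))
E
```

```text
{'t': 41.15, 'position': [0.4617, -0.303, 0.1432], 'ee_rot': [-0.3981, 3.1153, -0.0018], 'ft_force': [-0.5124, 0.1881, -3.4427], 'torque': [0.0584, 0.0201, -0.002], 'grip_width': 0.0592, 'grasp_force': 67.0759, 'joint_positions': [-0.7284, 0.3543, -0.1809, 1.0341, -0.0, -0.9825]}
{'c': array([ 0.4596, -0.3041]), 'wh': array([0.0454, 0.0114]), 'mean': array([ 0.4571, -0.3047], dtype=float32), 'yaw': 14.4, 'pca': 14.7, 'uv': [271, 315]}
```

Emit:
drive_tool(steps=[0,0,0.4,0,0,0.04,0,-0.08,0.3,0.52,0,0,0.08,0,-0.08,0.675,0.52,0,0,0.12,0,-0.08,0.675,0.52,0,0,0.12,0,-0.08,0.675,0.52,0,0,0.12,0])

```text
t: 41.7
position: [0.4515, -0.2209, 0.2039]
ee_rot: [0.976, -2.985, -0.002]
ft_force: [0.4, -0.6, -3.1]
grip_width: 0.0588
grasp_force: 67.5
```

Emit:
drive_tool(steps=[-0.08,0.675,0,0,0,0.12,0,-0.08,0.675,0,0,0,0.12,0,-0.08,0.675,0,0,0,0.12,0,-0.08,0.675,0,0,0,0.12,0])

```text
t: 42.1
position: [0.4422, -0.141, 0.2041]
ee_rot: [1.518, -2.749, -0.002]
ft_force: [0.1, -0.1, -2.9]
grip_width: 0.0589
grasp_force: 67.5
```

Emit:
drive_tool(steps=[-0.08,0.675,0,0,0,0.12,0,-0.08,0.675,0,0,0,0.12,0,-0.08,0.675,0,0,0,0.12,0,-0.08,0.675,0,0,0,0.12,0,-0.08,0.675,0,0,0,0.12,0])

```text
t: 42.6
position: [0.4331, -0.0608, 0.2046]
ee_rot: [1.999, -2.423, -0.001]
ft_force: [0.2, 0.2, -1.6]
grip_width: 0.0588
grasp_force: 67.5
```

```bash
python3 - <<'E'
from h import *
robot.capture('wrist'); o=st(); a=save('wrist','w28'); print(bar(a,o,.106,(.434,-.125)));print(bar(a,o,o['position'][2]+.0365,o['position'][:2]))
E
```

```text
{'t': 42.65, 'position': [0.433, -0.0609, 0.2046], 'ee_rot': [1.9996, -2.4225, -0.0006], 'ft_force': [0.328, -0.3143, -2.6798], 'torque': [-0.0216, 0.0206, 0.0274], 'grip_width': 0.0587, 'grasp_force': 67.5415, 'joint_positions': [-0.3263, 0.1291, -0.32, 1.1222, -0.0002, -1.7065]}
{'c': array([ 0.4353, -0.1237]), 'wh': array([0.066 , 0.0697]), 'mean': array([ 0.4409, -0.1174], dtype=float32), 'yaw': 134.8, 'pca': 131.7, 'uv': [246, 141]}
{'c': array([ 0.4332, -0.0629]), 'wh': array([0.0459, 0.0114]), 'mean': array([ 0.4327, -0.0655], dtype=float32), 'yaw': 78.9, 'pca': 79.1, 'uv': [271, 315]}
```

View pics/w28.png

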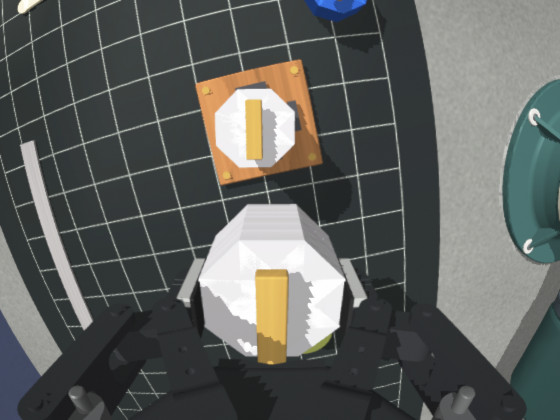

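The stacked bar shows at (254,129), but my colour mask merged it with the board, so I'll refit with a tighter mask.

```bash
sed -i 's/def bar(im,o,z,c0,rad=.035):/def bar(im,o,z,c0,rad=.035,h0=10):/; s/m=((h\[...,0\]>10)&(h\[...,0\]<30)&(h\[...,1\]>110)/m=((h[...,0]>h0)\&(h[...,0]<30)\&(h[...,1]>110)/' h.py
python3 - <<'E'
from h import *
o=robot.get_obs(); a=cv2.imread('pics/w28.png')[:,:,::-1].copy()
h=cv2.cvtColor(a,cv2.COLOR_RGB2HSV); print(h[129,254],h[110,253],h[90,220],h[150,300])
for h0 in (16,18): print(bar(a,o,.106,(.434,-.125),.027,h0))
E
```

```text
[ 21 144 234] [ 21 142 233] [ 14 143 221] [ 14 143 132]
{'c': array([ 0.4344, -0.125 ]), 'wh': array([0.0422, 0.0108]), 'mean': array([ 0.4343, -0.1251], dtype=float32), 'yaw': 78.9, 'pca': 79.9, 'uv': [253, 128]}
{'c': array([ 0.4344, -0.125 ]), 'wh': array([0.0422, 0.0108]), 'mean': array([ 0.4343, -0.1251], dtype=float32), 'yaw': 78.9, 'pca': 79.9, 'uv': [253, 128]}
```

Emit:
drive_tool(steps=[0.01,-0.518,-0.1,0,0,0.001,0,0.01,-0.518,-0.3,0,0,0.001,0,0.01,-0.518,-0.575,0,0,0.001,0,0.01,-0.518,-0.575,0,0,0.001,0,0.01,-0.518,-0.575,0,0,0.001,0])

```text
t: 43.2
position: [0.4338, -0.1223, 0.1365]
ee_rot: [2.007, -2.416, -0.001]
ft_force: [0.7, -0.2, -2.2]
grip_width: 0.0589
grasp_force: 67.3
```

```bash
python3 - <<'E'
from h import *
robot.capture('wrist');robot.capture('wrist'); o=st(); a=save('wrist','w29'); print(bar(a,o,o['position'][2]+.0365,o['position'][:2]))
E
```

```text
{'t': 43.3, 'position': [0.4347, -0.1224, 0.1374], 'ee_rot': [-2.0088, 2.4145, -0.0025], 'ft_force': [-0.1441, 0.7216, -2.1064], 'torque': [-0.0019, 0.0723, -0.0246], 'grip_width': 0.0588, 'grasp_force': 67.2998, 'joint_positions': [-0.4552, 0.1977, -0.4284, 0.943, -0.0, -1.8431]}
{'c': array([ 0.4333, -0.1241]), 'wh': array([0.0461, 0.0155]), 'mean': array([ 0.4343, -0.1267], dtype=float32), 'yaw': 77.1, 'pca': 79.7, 'uv': [271, 315]}
```

Emit:
drive_tool(steps=[0,-0.004,-0.04,0,0,0,0,0,-0.004,-0.08,0,0,0,0,0,-0.004,-0.11,0,0,0,0,0,-0.004,-0.11,0,0,0,0])

```text
t: 43.75
position: [0.4337, -0.1224, 0.1223]
ee_rot: [2.01, -2.414, -0.001]
ft_force: [0.4, 0.1, -2.8]
grip_width: 0.0588
grasp_force: 67.4
```

Emit:
drive_tool(steps=[0,0,-0.03,0,0,0,0,0,0,-0.06,0,0,0,0,0,0,-0.07,0,0,0,0,0,0,-0.07,0,0,0,0])

```text
t: 44.15
position: [0.4342, -0.1227, 0.1162]
ee_rot: [-2.01, 2.414, -0.003]
ft_force: [-11.0, 4.5, 39.5]
grip_width: 0.0589
grasp_force: 72.6
```

```bash
python3 - <<'E'
from h import *
robot.capture('wrist'); o=st()
E
```

```text
{'t': 44.2, 'position': [0.4342, -0.1227, 0.1162], 'ee_rot': [-2.0096, 2.414, -0.0031], 'ft_force': [-10.3894, 3.8792, 38.6186], 'torque': [1.1321, 2.7739, -0.0323], 'grip_width': 0.059, 'grasp_force': 72.5931, 'joint_positions': [-0.4562, 0.2159, -0.4691, 0.8838, -0.0003, -1.8446]}
```

Emit:
drive_tool(steps=[0,0,0.018,0,0,0,0,0.002,0,0.018,0,0,-0.047,0,0.004,-0.002,0.018,0,0,-0.094,0,0.006,-0.004,0.018,0,0,-0.14,0,0.008,-0.006,0.018,0,0,-0.187,0,0.01,-0.008,0.018,0,0,-0.234,0,0.012,-0.01,0.018,0,0,-0.28,0,0.013,-0.012,0.018,0,0,-0.327,0,0.014,-0.013,0.018,0,0,-0.374,0,0.015,-0.014,0.018,0,0,-0.42,0])

```text
t: 45.2
position: [0.4358, -0.1242, 0.1163]
ee_rot: [0.099, -3.14, -0.0]
ft_force: [-0.3, 0.0, -1.4]
grip_width: 0.0589
grasp_force: 67.6
```

Emit:
drive_tool(steps=[0,-0.001,0,0,0,-0.045,0,0,-0.001,0,0,0,-0.08,0,0,-0.001,0,0,0,-0.09,0,0,-0.001,0,0,0,-0.09,0])

```text
t: 45.6
position: [0.435, -0.1245, 0.1164]
ee_rot: [-0.337, -3.122, 0.002]
ft_force: [-5.6, -2.6, 2.8]
grip_width: 0.059
grasp_force: 68.2
```

```bash
python3 - <<'E'
from h import *
robot.capture('wrist'); o=st(); a=save('wrist','w30'); print(bar(a,o,o['position'][2]+.0365,o['position'][:2]))
E
```

```text
{'t': 45.65, 'position': [0.435, -0.1246, 0.1164], 'ee_rot': [-0.3358, -3.122, 0.0016], 'ft_force': [-6.3837, -2.4635, 3.5263], 'torque': [-0.5082, 1.2616, 0.0155], 'grip_width': 0.0588, 'grasp_force': 68.2427, 'joint_positions': [-0.4584, 0.2199, -0.4628, 0.8892, -0.0015, -0.2441]}
{'c': array([ 0.4341, -0.1247]), 'wh': array([0.0116, 0.046 ]), 'mean': array([ 0.4317, -0.124 ], dtype=float32), 'yaw': 167.7, 'pca': 167.8, 'uv': [271, 315]}
```

Emit:
drive_tool(steps=[0,0,0,0,0,-0.01,0,0,0,0,0,0,-0.02,0,0,0,0,0,0,-0.02,0])

```text
t: 46.0
position: [0.4346, -0.1246, 0.1164]
ee_rot: [-0.434, -3.109, 0.002]
ft_force: [-9.5, -3.3, 7.2]
grip_width: 0.0592
grasp_force: 68.6
```

```bash
python3 - <<'E'
from h import *
robot.capture('wrist'); o=st(); a=save('wrist','w31'); print(bar(a,o,o['position'][2]+.0365,o['position'][:2]))
E
```

```text
{'t': 46.05, 'position': [0.4346, -0.1246, 0.1164], 'ee_rot': [-0.4329, -3.1094, 0.0023], 'ft_force': [-8.6374, -2.2235, 6.9812], 'torque': [-0.8156, 1.9577, 0.4735], 'grip_width': 0.0586, 'grasp_force': 68.6469, 'joint_positions': [-0.4584, 0.2197, -0.463, 0.8898, -0.0021, -0.1817]}
{'c': array([ 0.4338, -0.1245]), 'wh': array([0.0113, 0.046 ]), 'mean': array([ 0.4314, -0.1238], dtype=float32), 'yaw': 164.5, 'pca': 164.3, 'uv': [271, 315]}
```

Emit:
drive_tool(steps=[0,0,0,0,0,-0.008,0,0,0,0,0,0,-0.008,0], grip_force=80)

```text
t: 46.3
position: [0.4347, -0.1246, 0.1165]
ee_rot: [-0.472, -3.104, 0.002]
ft_force: [-8.0, -3.3, 7.3]
grip_width: 0.0589
grasp_force: 84.1
```

```bash
python3 - <<'E'
from h import *
o=st(); t=save('top','t3')
h=cv2.cvtColor(t,cv2.COLOR_RGB2HSV); m=((h[...,0]>=26)&(h[...,0]<45)&(h[...,1]>100)&(h[...,2]>60)).astype(np.uint8); m=cv2.morphologyEx(m,cv2.MORPH_CLOSE,np.ones((7,7)))
for cn in cv2.findContours(m,0,1)[0]:
    if cv2.contourArea(cn)>60:
        c,r=circ(ray2plane('top',cn[:,0],.055)); print(c,r,cv2.contourArea(cn),cn.mean((0,1)))
for d in robot.masks_of('top','roundel_1'): print(d['score'],d['pixels'].sum(),np.argwhere(d['pixels']).mean(0))
E
```

```text
{'t': 46.3, 'position': [0.4347, -0.1246, 0.1165], 'ee_rot': [-0.4717, -3.1039, 0.0025], 'ft_force': [-8.0147, -3.2766, 7.3343], 'torque': [-0.8519, 2.036, 0.9728], 'grip_width': 0.0589, 'grasp_force': 84.0799, 'joint_positions': [-0.4583, 0.2196, -0.4629, 0.8898, -0.0021, -0.1566]}
[0.43044369 0.09497596] 0.03131007132592762 530.5 [237.24657534 239.17808219]
[0.75660442 0.5246614 ] 0.018249740404330334 62.5 [ 61.40425532 122.44680851]
0.73 536 [238.10074627 237.18283582]
```

The moment reached 0.97 N·m, so weight_b is firmly at its stop, and all five roundels form a single green blob on the plate. I'll lift the whole weight straight up.

Emit:
drive_tool(steps=[0,0,0.02,0,0,0.006,0,0,0,0.05,0,0,0.006,0,0,0,0.08,0,0,0.006,0,0,0,0.08,0,0,0.006,0])

```text
t: 46.8
position: [0.4352, -0.1241, 0.1257]
ee_rot: [-0.443, -3.108, -0.001]
ft_force: [-1.5, -0.7, -15.6]
grip_width: 0.0587
grasp_force: 94.5
```

```bash
python3 - <<'E'
from h import *
st()
E
```

```text
{'t': 46.8, 'position': [0.4352, -0.1241, 0.1257], 'ee_rot': [-0.4432, -3.1085, -0.0007], 'ft_force': [-1.4707, -0.7297, -15.5684], 'torque': [-0.2166, 0.6385, 0.2156], 'grip_width': 0.0587, 'grasp_force': 94.5346, 'joint_positions': [-0.4582, 0.2117, -0.4452, 0.9157, -0.0001, -0.1749]}
```

Emit:
drive_tool(steps=[0,0,0,0,0,0.01,0,0,0,0,0,0,0.01,0,0,0,0.03,0,0,0.01,0,0,0,0.05,0,0,0.01,0,0,0,0.05,0,0,0.01,0])

```text
t: 47.3
position: [0.4367, -0.1247, 0.1332]
ee_rot: [0.395, 3.114, -0.001]
ft_force: [0.1, 0.4, -6.6]
grip_width: 0.0584
grasp_force: 95.6
```

```bash
python3 - <<'E'
from h import *
o=st(); a=save('wrist','w32'); print(bar(a,o,o['position'][2]+.0365,o['position'][:2]))
E
```

```text
{'t': 47.3, 'position': [0.4367, -0.1247, 0.1332], 'ee_rot': [0.3945, 3.1143, -0.0008], 'ft_force': [0.0585, 0.4419, -6.5767], 'torque': [-0.0111, -0.1005, -0.0145], 'grip_width': 0.0584, 'grasp_force': 95.6448, 'joint_positions': [-0.4581, 0.2049, -0.4315, 0.9319, 0.0003, -0.2061]}
{'c': array([ 0.4356, -0.1248]), 'wh': array([0.0116, 0.0461]), 'mean': array([ 0.4333, -0.124 ], dtype=float32), 'yaw': 165.6, 'pca': 165.6, 'uv': [271, 315]}
```

The load is 6.6 N with almost no moment, so the whole weight is hanging free. I'll raise it and carry it to the pile smoothly.

Emit:
drive_tool(steps=[0,0,0.2,0,0,0,0,0,0,0.45,0,0,0,0,0,0,0.7,0,0,0,0,0,0,0.85,0,0,0,0,0,0,0.85,0,0,0,0])

```text
t: 47.85
position: [0.437, -0.1249, 0.2364]
ee_rot: [0.394, 3.112, -0.002]
ft_force: [0.6, 0.2, -8.5]
grip_width: 0.0584
grasp_force: 96.0
```

Emit:
drive_tool(steps=[-0.01,0.1,0,0,0,0,0,-0.02,0.3,0,0,0,0,0,-0.02,0.5,0,0,0,0,0,-0.02,0.75,0,0,0,0,0,-0.02,0.95,0,0,0,0,0])

```text
t: 48.35
position: [0.4324, -0.0084, 0.2329]
ee_rot: [-0.394, -3.115, -0.001]
ft_force: [0.2, -0.3, -6.4]
grip_width: 0.0582
grasp_force: 95.9
```

Emit:
drive_tool(steps=[-0.01,0.2,0,0,0,0,0,-0.02,0.42,0,0,0,0,0,-0.02,0.62,0,0,0,0,0,-0.02,0.8,0,0,0,0,0,-0.02,0.9,0,0,0,0,0,-0.02,0.9,0,0,0,0,0,-0.02,0.9,0,0,0,0,0])

```text
t: 49.05
position: [0.4306, 0.0975, 0.2336]
ee_rot: [-0.393, -3.116, 0.001]
ft_force: [-0.2, -0.1, -7.9]
grip_width: 0.0586
grasp_force: 95.7
```

```bash
python3 - <<'E'
from h import *
for i in range(2):
    robot.capture('wrist'); o=st(); a=save('wrist','w33'); print(bar(a,o,o['position'][2]+.0365,o['position'][:2]))
print(green(a,o,.062))
E
```

```text
{'t': 49.1, 'position': [0.4307, 0.0973, 0.2338], 'ee_rot': [-0.3943, -3.1162, 0.0004], 'ft_force': [0.7347, -0.2729, -6.6383], 'torque': [0.0935, 0.0151, -0.0217], 'grip_width': 0.0583, 'grasp_force': 95.6958, 'joint_positions': [0.0373, 0.1228, -0.2464, 1.2022, -0.0002, 0.289]}
{'c': array([0.4298, 0.0971]), 'wh': array([0.0116, 0.046 ]), 'mean': array([0.4275, 0.0979], dtype=float32), 'yaw': 165.6, 'pca': 165.6, 'uv': [271, 315]}
{'t': 49.2, 'position': [0.4309, 0.097, 0.234], 'ee_rot': [-0.3956, -3.1164, 0.0004], 'ft_force': [0.5374, 0.7436, -7.777], 'torque': [0.0973, 0.0018, -0.013], 'grip_width': 0.0585, 'grasp_force': 95.6906, 'joint_positions': [0.0366, 0.1227, -0.2459, 1.2024, -0.0002, 0.2892]}
{'c': array([0.43  , 0.0968]), 'wh': array([0.0116, 0.046 ]), 'mean': array([0.4277, 0.0976], dtype=float32), 'yaw': 165.6, 'pca': 165.5, 'uv': [271, 315]}
[(array([0.4254, 0.0974]), np.float64(0.0307), 93, 164)]
```

Emit:
drive_tool(steps=[0,0,-0.1,0,0,0,0,0,0,-0.25,0,0,0,0,0,0,-0.38,0,0,0,0,0,0,-0.46,0,0,0,0,0,0,-0.48,0,0,0,0,0,0,-0.48,0,0,0,0])

```text
t: 49.85
position: [0.431, 0.0975, 0.1767]
ee_rot: [-0.395, -3.117, 0.0]
ft_force: [-0.0, 0.7, -6.5]
grip_width: 0.0589
grasp_force: 95.5
```

Emit:
drive_tool(steps=[0,0,-0.015,0,0,0,0,0,0,-0.03,0,0,0,0,0,0,-0.03,0,0,0,0])

```text
t: 50.15
position: [0.431, 0.0976, 0.1731]
ee_rot: [0.394, 3.117, 0.0]
ft_force: [-0.9, 0.3, -7.6]
grip_width: 0.0589
grasp_force: 95.6
```

Emit:
drive_tool(steps=[0,0,-0.01,0,0,0,0,0,0,-0.02,0,0,0,0,0,0,-0.02,0,0,0,0])

```text
t: 50.45
position: [0.431, 0.0977, 0.1706]
ee_rot: [0.394, 3.117, 0.0]
ft_force: [0.8, -0.1, -3.7]
grip_width: 0.0584
grasp_force: 95.8
```

```bash
python3 - <<'E'
from h import *
st()
E
```

```text
{'t': 50.45, 'position': [0.431, 0.0977, 0.1706], 'ee_rot': [0.3941, 3.1166, 0.0], 'ft_force': [0.7833, -0.0701, -3.6905], 'torque': [-0.0105, -0.0167, -0.004], 'grip_width': 0.0584, 'grasp_force': 95.8212, 'joint_positions': [0.038, 0.1574, -0.3824, 1.0308, -0.0, 0.2896]}
```

Contact has started. I'll ease down through the joint slack.

Emit:
drive_tool(steps=[0,0,-0.009,0,0,0,0,0,0,-0.018,0,0,0,0,0,0,-0.018,0,0,0,0])

```text
t: 50.75
position: [0.4311, 0.0977, 0.1685]
ee_rot: [0.394, 3.116, 0.0]
ft_force: [-0.1, 0.1, -2.1]
grip_width: 0.0585
grasp_force: 96.4
```

Emit:
drive_tool(steps=[0,0,-0.009,0,0,0,0,0,0,-0.015,0,0,0,0,0,0,-0.015,0,0,0,0])

```text
t: 51.05
position: [0.4317, 0.0975, 0.1683]
ee_rot: [0.394, 3.114, -0.0]
ft_force: [-7.0, -1.5, 28.0]
grip_width: 0.0582
grasp_force: 100.4
```

```bash
python3 - <<'E'
from h import *
st()
E
```

```text
{'t': 51.05, 'position': [0.4317, 0.0975, 0.1683], 'ee_rot': [0.3937, 3.1139, -0.0002], 'ft_force': [-6.9532, -1.4746, 28.0129], 'torque': [-0.6369, 1.8151, -0.0319], 'grip_width': 0.0582, 'grasp_force': 100.3849, 'joint_positions': [0.038, 0.1582, -0.3879, 1.0218, -0.0006, 0.2896]}
```

Fully seated. I'll unload slightly, release, rise clear and check.

Emit:
drive_tool(steps=[0,0,0.012,0,0,0,0,0,0,0.012,0,0,0,0,0,0,0.012,0,0,0,0.45,0,0,0.012,0,0,0,0.6,0,0,0.012,0,0,0,1,0,0,0.012,0,0,0,1,0,0,0.15,0,0,0,1,0,0,0.5,0,0,0,1,0,0,0.9,0,0,0,1,0,0,0.9,0,0,0,1])

```text
t: 52.05
position: [0.4328, 0.0978, 0.2795]
ee_rot: [0.393, 3.11, 0.002]
ft_force: [0.1, -0.5, -1.0]
grip_width: 0.0851
grasp_force: 0.0
```

Emit:
drive_tool(steps=[0.6,0,0,0,0,0,1,0.6,0,0,0,0,0,1,0.6,0,0,0,0,0,1,0.6,0,0,0,0,0,1,0.6,0,0,0,0,0,1])

```text
t: 52.55
position: [0.5022, 0.0977, 0.2746]
ee_rot: [-0.394, -3.116, 0.0]
ft_force: [0.1, -0.4, 1.1]
grip_width: 0.0853
grasp_force: 0.0
```

```bash
python3 - <<'E'
from h import *
robot.capture('wrist'); o=st(); a=save('wrist','w34')
print(bar(a,o,.204,(.431,.097),.03,17)); print(green(a,o,.062)); print(plate(a,o))
rec('wrist','weight_a','foot',f='tip_of')
s=save('scene','s9'); rec('scene','weight_a','foot','roundel_1','paste_jar','ruler','bone_folder')
E
```

```text
{'t': 52.6, 'position': [0.5021, 0.0977, 0.2748], 'ee_rot': [-0.3938, -3.1167, 0.0001], 'ft_force': [-0.2385, 0.5424, 0.4181], 'torque': [-0.025, -0.0032, 0.0457], 'grip_width': 0.0855, 'grasp_force': 0.0, 'joint_positions': [0.0328, 0.2316, 0.0041, 1.3433, -0.0, 0.2842]}
{'c': array([0.4318, 0.0976]), 'wh': array([0.0112, 0.0422]), 'mean': array([0.4318, 0.0975], dtype=float32), 'yaw': 165.8, 'pca': 165.1, 'uv': [244, 122]}
[]
(array([0.41491521, 0.09023056]), np.float64(0.016432073565108264), 36, 118, array([234,  89], dtype=int32), array([246, 126], dtype=int32))
wrist weight_a 0.68 [0.4315 0.099  0.1469]
wrist foot 0.57 [ 0.3335 -0.2489  0.0019]
scene weight_a 0.91 [0.4525 0.1036 0.1836]
scene weight_a 0.7 [0.4606 0.1072 0.1225]
scene foot 0.92 [ 0.3435 -0.2397  0.0323]
scene foot 0.92 [ 0.2363 -0.2957  0.0367]
scene foot 0.89 [0.4612 0.1082 0.0781]
scene foot 0.71 [ 0.3271 -0.3406  0.0342]
scene roundel_1 0.6 [0.4519 0.1049 0.0456]
scene roundel_1 0.48 [0.4544 0.1067 0.0526]
scene paste_jar 0.89 [0.6427 0.3581 0.0614]
scene paste_jar 0.49 [0.4575 0.1012 0.0265]
scene ruler 0.69 [ 0.7389 -0.015   0.0017]
scene ruler 0.63 [0.4538 0.103  0.0446]
scene bone_folder 0.85 [ 0.6396 -0.3579  0.0021]
```

The top bar is at (0.4318, 0.0976), within 2 mm of the plate centre. Its apparent size matches the expected height, so the weight stands upright, and the jar, ruler and folder have not moved. I'll hand in.

```bash
python3 -c "
from plant import robot
print(robot.sign_off())"
```

```text
the job is handed in; nothing more can be done
None
```

The job is handed in at about 53 s of the 210 s: all five roundels are piled on the plate, and the locked three-piece weight stands on them with its top bar within 2 mm of the plate centre. One roundel slipped from the grip early on, slid about 8 cm on the mat, and was picked up again. The jar, ruler and folder have not moved.

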